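# Cover the dulce jars, then lay the bottles to drain

### The arm

A 7-joint arm with a two-finger parallel gripper is mounted at the origin on the work surface. World frame = base frame: x ahead of the robot, y to its left, z up, the work surface at z = 0. Lengths are in m, angles in rad, forces in N, time in s.
With the tool pointing down it reaches from about 0.4 to 0.85 m from the base axis. Payload 10.4 kg.
Tool frame: the origin (TCP) lies midway between the tips of the shut fingers; the grasp point (between the pads) lies 19 mm behind it (tcp_to_grasp is the z of the grasp point in the tool frame, in m); z points along the fingers, y is the line along which they close (so a half turn about z gives the same grasp; the last joint's range is limited). The gripper opens to 87 mm and grips with 3 to 60 N. Pads are 19 mm wide; open, the fingers measure 117 mm over their backs; the gripper's body (75 mm by 190 mm) begins 51 mm behind the grasp point.
Start: joints at [-1.311, 0.332, -0.065, 1.46, 0.022, 1.35, -0.088], TCP at [0.174, 0.6, 0.223] pointing down, gripper open.
Joint ranges: [-2.6, 2.6], [-0.5, 2.12], [-1.47, 1.34], [0.16, 2.42], [-1.27, 4.41], [0.06, 2.06], [-2.6, 2.6]. Speed limits (rad/s): [2.22, 2.22, 2.79, 2.79, 3.14, 3.14, 3.14].

### API

Orientations are given as a unit quaternion [w, x, y, z].
In Python, from station import * gives the robot as it stands. The module is installed in compiled form; this text tells all that it offers.
- The arm moves only by the tool apply_moves, never from a script. Its argument "increments" is a list of rows, each a list of 5 numbers: the opening, from 0 (shut) to 1 (fully open), then the shift along the world's x, y, z in units of 0.4 m (1.0 is 0.4 m), then the turn about the world's z in units of 180 degrees (1.0 is 180 degrees). In form: [[fingers, dx, dy, dz, twist], ...]. A call has 1 to 5 rows; each row is the pose to reach, as a shift and turn from the pose commanded when the call began, turning the shorter way round; what a row does not reach only later rows make up. A row lasts 1/8 s, in which the tool goes at most 62.5 mm and 10.7 degrees, less where a joint would pass 70% of its speed; a pose out of reach is approached as far as the arm can. A call with a number of a shift or a turn outside -1 to 1 is refused whole. A call with a gripper value outside its range is refused whole. The fingers move at their own pace and stop on an object; "squeeze" is the grip in N (left out, the last holds). Time passes only in rows, so rows that repeat a pose let the fingers close. It gives the time, the measured TCP pose, the force, the opening and the grip force at its end, in the units of the state.
- observe(): the state, without advancing time (a new reading comes with each control period).
- capture(name): name is "scene" or "top" or "wrist"; returns the picture (384x512x3 uint8, red, green, blue); there is no depth.
- camera_model(name): a dict with "fx", "fy", "cx", "cy" (pixels), "R" (3x3) and "t" (3): a world point X has camera coordinates R X + t; the wrist camera has in their place "hand_eye" (4x4, takes a point from camera to tool coordinates, whose origin is the TCP and whose axes are the flange's). Camera axes: x right, y down, z forward; pixel columns grow to the right and rows downward; lengths in m; the calibration is good to about 2 mm. A picture is of the moment at which its call begins: read the wrist's pose just before it. camera_model takes no time and is no camera call.
- sign_off(): hands the job in; it is judged then, once.
The state is a dict: "time_s": time; "q": joint angles; "joint_vel": joint speeds; "tau": joint torques, N m; "ee_pos": TCP position; "tool_rot": TCP orientation; "contact_force": force on the tool from outside, world axes, zero at the start; "ft_torque": the same for the moment, N m; "gripper_width": opening from 0.0 (shut) to 1.0 (fully open); "grip_force": force on a finger pad.
Only numpy, scipy, OpenCV 4.12 (cv2) and the standard library are available. Lean on these libraries where they do the work, as an engineer would, in place of code of your own. Each camera call takes 0.05 s, during which the arm holds its last target. There are 200 camera calls.

### The job

Put each wooden lid from the lid rack on the open dulce jar whose mouth it fits, seated level, so that nothing drips in. Then lay every standing brown bottle on its side in the wooden drying cradle, one to a place, with its body in a wide notch, its neck in the narrow notch opposite and its mouth out past the narrow-notch side. Don't knock about or tip over the cup, mate or sugar tin.

Things in the scene. Friction and masses are not known exactly. Their poses are not given: they have to be found in the camera images.
- cradle: fixed wooden drying cradle, 150 (x) by 284 (y) mm; origin at the centre of its underside; local +x is the NECK side. Three places along x, at y = -92, 0, 92 mm. Rail at x = -54.5, 22 wide: three wide V notches (peaks 51 high) for the bodies; rail at x = +54.5, 12 wide: three narrow V notches (50 high) for the necks. Between them a board 10 high. Seated bottle: foot at x = -76 +-10, mouth at +74
- notch_right (a point): seated bottle axis in the place at cradle y = -92 mm: midway between the rails, 52 mm above the cradle's underside
- notch_mid (a point): the same for the place at cradle y = 0
- notch_left (a point): the same for the place at cradle y = +92 mm
- bottle_a: brown glass bottle, 150 mm tall, 160 g, standing upright at the start; absent in some starts. Body 48 mm diameter up to 95 mm, conical shoulder to 112 mm, neck 22 mm diameter to the top. Origin at the centre of its foot, z along the bottle to the mouth
- bottle_b: brown glass bottle, 150 mm tall, 160 g, standing upright at the start; absent in some starts. Body 48 mm diameter up to 95 mm, conical shoulder to 112 mm, neck 22 mm diameter to the top. Origin at the centre of its foot, z along the bottle to the mouth
- bottle_c: brown glass bottle, 150 mm tall, 160 g, standing upright at the start; absent in some starts. Body 48 mm diameter up to 95 mm, conical shoulder to 112 mm, neck 22 mm diameter to the top. Origin at the centre of its foot, z along the bottle to the mouth
- bottle_a_mouth (a point): centre of the mouth of bottle_a, 150 mm from its foot
- bottle_b_mouth (a point): centre of the mouth of bottle_b, 150 mm from its foot
- bottle_c_mouth (a point): centre of the mouth of bottle_c, 150 mm from its foot
- jar_big: the larger open glass jar, loose, 88 mm diameter, 110 mm tall, origin at the centre of its underside; mouth 74 mm inside, 82 mm outside
- jar_big_rim (a point): centre of the larger jar's mouth, at rim height (110 mm)
- jar_small: the smaller open glass jar, loose, 72 mm diameter, 85 mm tall, origin at the centre of its underside; mouth 58 mm inside, 66 mm outside
- jar_small_rim (a point): centre of the smaller jar's mouth, at rim height (85 mm)
- lid_rack: fixed low slatted wooden stand, 112 by 214 mm, top 20 mm above the table; origin at the centre of its underside. The two lids stand on it side by side, in either order
- lid_big: loose wooden lid of the larger jar. Origin at the centre of its underside, z up: plug 68 mm diameter from 0 to 8 mm, disc 86 mm diameter from 8 to 18 mm, upright knob 20 mm diameter from 18 to 48 mm. Seated, the plug hangs in the mouth and the disc lies on the rim: origin 8 mm below the rim
- lid_small: loose wooden lid of the smaller jar. As the larger one but plug 52 mm and disc 72 mm diameter; same heights and knob
- green_cup: green plastic cup, 72 mm diameter, 95 mm tall, bystander; origin at its underside
- mate: dark wooden mate gourd, 74 mm diameter, 78 mm tall, bystander; origin at its underside
- sugar_tin: steel sugar tin, 68 mm diameter, 85 mm tall, bystander; origin at its underside
Things that resemble listed ones, but are neither listed nor needed, are in the scene too. What is shaped like the lid_big but yellow is not meant.

How it is judged:
On the way, in this order (a step that is already met when the one before it is completed fails the run):
1. both jars are covered, each by its own lid, before any bottle is in the cradle (horizontal distance between lid_big and jar_big_rim below 0.006 m and z of lid_big in the frame of jar_big between 0.099 and 0.105 m and angle between each of lid_big, jar_big, lid_small, jar_small's own z axis and vertical below 0.06 rad and horizontal distance between lid_small and jar_small_rim below 0.006 m and z of lid_small in the frame of jar_small between 0.074 and 0.08 m and height (world z) of each of bottle_a, bottle_b, bottle_c below 0.038 m), for 0.3 s.
2. every bottle lies level in the cradle, neck in the narrow notch (angle between bottle_a's own z axis and vertical between 1.48 and 1.66 rad and angle between the z axis of each of bottle_a, bottle_b, bottle_c and the x axis of cradle, either way round below 0.12 rad and z of bottle_a in the frame of cradle between 0.046 and 0.058 m and y of bottle_a in the frame of cradle between -0.115 and 0.115 m and x of bottle_a_mouth in the frame of cradle between 0.05 and 0.1 m and angle between bottle_b's own z axis and vertical between 1.48 and 1.66 rad and z of bottle_b in the frame of cradle between 0.046 and 0.058 m and y of bottle_b in the frame of cradle between -0.115 and 0.115 m and x of bottle_b_mouth in the frame of cradle between 0.05 and 0.1 m and angle between bottle_c's own z axis and vertical between 1.48 and 1.66 rad and z of bottle_c in the frame of cradle between 0.046 and 0.058 m and y of bottle_c in the frame of cradle between -0.115 and 0.115 m and x of bottle_c_mouth in the frame of cradle between 0.05 and 0.1 m), for 0.3 s.
At the end, for the whole second after the job is handed in: Lids: each on its own jar, within 6 mm of centre, seated within 3 mm, level within 0.06 rad. Bottles present: lying in the cradle, level within 0.09 rad, parallel to it within 0.12 rad, axis 46 to 58 mm high, mouth 50 to 100 mm out on the neck side. All at rest and released (all of step 2 and horizontal distance between lid_big and jar_big_rim below 0.006 m and z of lid_big in the frame of jar_big between 0.099 and 0.105 m and angle between each of lid_big, jar_big, lid_small, jar_small's own z axis and vertical below 0.06 rad and horizontal distance between lid_small and jar_small_rim below 0.006 m and z of lid_small in the frame of jar_small between 0.074 and 0.08 m and linear speed of each of bottle_a, bottle_b, bottle_c, lid_big, lid_small below 0.02 m/s); the robot touches nothing.
It fails at once if the green plastic cup is knocked more than 60 mm away or tipped over (distance of green_cup from where it was at the start of the episode above 0.06 m or angle between green_cup's own z axis and vertical above 0.7 rad).
It fails at once if the mate gourd is knocked more than 60 mm away or tipped over (distance of mate from where it was at the start of the episode above 0.06 m or angle between mate's own z axis and vertical above 0.7 rad).
It fails at once if the steel sugar tin is knocked more than 60 mm away or tipped over (distance of sugar_tin from where it was at the start of the episode above 0.06 m or angle between sugar_tin's own z axis and vertical above 0.7 rad).
Of bottle_a, bottle_b, bottle_c only 2 to 3 are there at a start; the rules pass over those that are not, and their reading is None.
At some moment in a run one of jar_big, jar_small, lid_big, lid_small may be knocked a few centimetres aside while the robot is not near it.
It also fails if it takes over 210 s, if anything falls off the work surface, if the arm or the gripper's body presses on something with over 40 N, if the wrist force passes 120 N, or if a joint passes its speed limit or range.

## Working session

There is one attempt and no reset: what is moved stays moved. The work goes in short steps, Python scripts to look and compute and a tool call to move; the robot and the scene stay as the last step left them, time stands still between calls to the robot, and variables do not carry over. Pictures are saved under pics/ and viewed, at most 14 in all, crops included, and the job is handed in when it is done.

Besides the shell and the picture viewer there is one more tool, called after "Request:" by a JSON object that holds its "fn" and its "kwargs". apply_moves: Moves the arm, as the interface text tells. Shifts and turns lie within -1 to 1; 1 stands for 0.4 m of shift or 180 degrees of turn. Its arguments: {"type":"object","properties":{"increments":{"type":"array"},"squeeze":{"type":"number"}},"required":["increments"]}

```bash
mkdir -p pics
python3 - <<'E'
from station import *
import cv2,numpy as np
np.set_printoptions(precision=4,suppress=True)
s=observe();print(s)
for n in("scene","top","wrist"):
    im=capture(n);cv2.imwrite(f"pics/{n}0.png",cv2.cvtColor(im,cv2.COLOR_RGB2BGR));print(n,camera_model(n))
E
```

```text
{'time_s': 0.0, 'q': array([-1.3106,  0.3329, -0.0647,  1.4609,  0.0216,  1.3499, -0.0885]), 'joint_vel': array([ 0.0011,  0.0009, -0.0002, -0.001 , -0.0012,  0.0001,  0.0005]), 'tau': array([  0.0019, -62.3254,   0.0261, -38.9892,  -0.0611,   0.0401,
         0.0001]), 'ee_pos': array([0.1743, 0.5998, 0.2218]), 'tool_rot': array([-0.0001,  0.1409,  0.99  , -0.0007]), 'contact_force': array([0.5817, 0.9035, 0.8152]), 'ft_torque': array([-0.0611, -0.0328, -0.0234]), 'grip_force': 0.0, 'gripper_width': 1.0004014630452949}
scene {'fx': 499.93687812509256, 'fy': 499.93687812509256, 'cx': 248.89540342367786, 'cy': 194.77500831085325, 'R': array([[-0.214 ,  0.9768,  0.0029],
       [ 0.7888,  0.1746, -0.5893],
       [-0.5761, -0.1238, -0.8079]]), 't': array([ 0.1655, -0.4091,  1.7744])}
top {'fx': 371.65851969440223, 'fy': 371.65851969440223, 'cx': 256.90878525761576, 'cy': 186.4946807707193, 'R': array([[-0.0217, -0.9997, -0.01  ],
       [-0.9922,  0.0228, -0.1229],
       [ 0.1231,  0.0072, -0.9924]]), 't': array([-0.0206,  0.6121,  1.1425])}
wrist {'fx': 276.2430136187591, 'fy': 276.2430136187591, 'cx': 260.4840689013564, 'cy': 187.92867656915925, 'hand_eye': array([[-0.0002, -0.9553, -0.2956,  0.0813],
       [ 1.    ,  0.0003, -0.0018,  0.0002],
       [ 0.0018, -0.2956,  0.9553, -0.1611],
       [ 0.    ,  0.    ,  0.    ,  1.    ]])}
```

View pics/scene0.png

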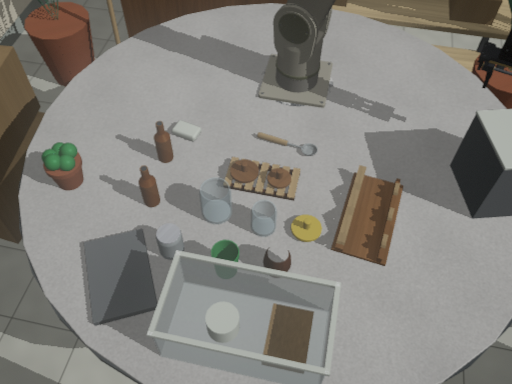

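View pics/top0.png

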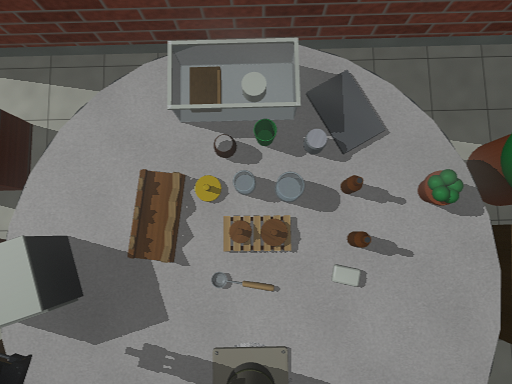

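```bash
cat > h.py <<'E'
from station import *
import cv2,numpy as np
np.set_printoptions(precision=4,suppress=True)
def ray(n,u,v):
    c=camera_model(n)
    d=np.array([(u-c['cx'])/c['fx'],(v-c['cy'])/c['fy'],1.])
    return -c['R'].T@c['t'], c['R'].T@d
def on(n,u,v,z):
    o,d=ray(n,u,v); return o+d*(z-o[2])/d[2]
def proj(n,X):
    c=camera_model(n); p=c['R']@np.asarray(X,float)+c['t']
    return np.array([c['fx']*p[0]/p[2]+c['cx'],c['fy']*p[1]/p[2]+c['cy']])
def snap(n,f):
    im=cv2.cvtColor(capture(n),cv2.COLOR_RGB2BGR); cv2.imwrite(f'pics/{f}.png',im); return im
E
python3 - <<'E'
from h import *
t=cv2.imread('pics/top0.png');s=cv2.imread('pics/scene0.png')
a=cv2.resize(t[110:290,110:376],(798,540),interpolation=3)
cv2.imwrite('pics/c1.png',a)
b=cv2.resize(s[150:280,320:420],(400,520),interpolation=3)
c=cv2.resize(t[220:350,0:100],(400,520),interpolation=3)
cv2.imwrite('pics/c2.png',np.hstack([b,c]))
E
```

```text
(no output)
```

View pics/c1.png

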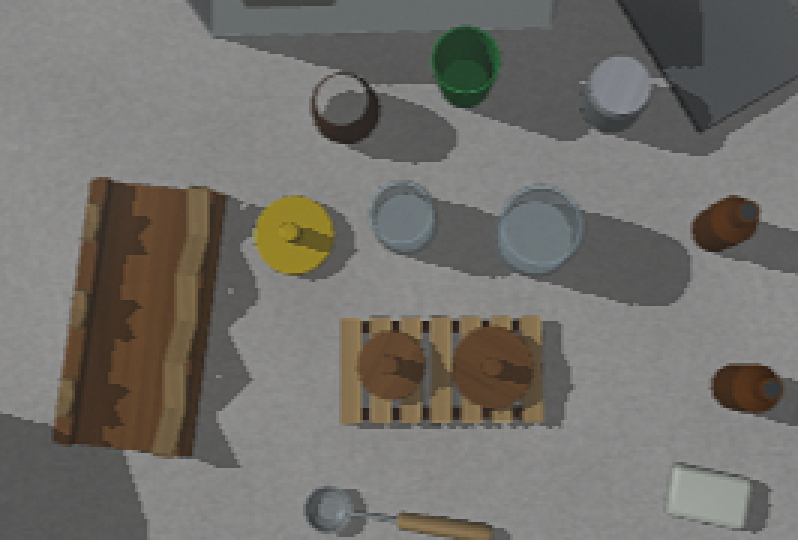

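View pics/c2.png

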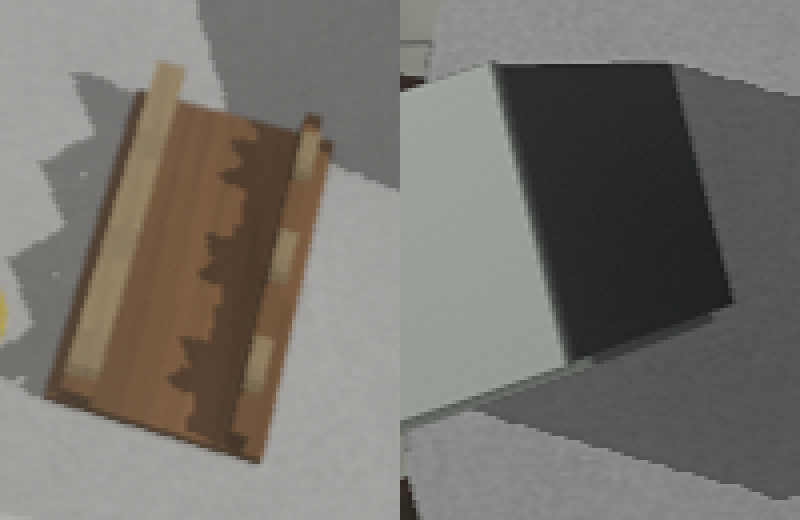

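Run:
```python
from h import *
for n in('top','scene'): print(n,ray(n,0,0)[0])
c1=lambda u,v:(110+u/3,110+v/3)
P=lambda name,cam,uv,z:print(name,on(cam,*uv,z))
for q in[(225,193),(192,457)]:P('wide outer table',"top",c1(*q),0)
for q in[(92,178),(53,440)]:P('narrow outer top?',"top",c1(*q),.05);
s2=lambda u,v:(320+u/4,150+v/4)
for q in[(45,398),(262,462),(332,145)]:P('scene table corners',"scene",s2(*q),0)
for nm,q,z in[('bigjar',(541,226),.11),('smalljar',(403,214),.085),('lidbig',(495,367),.038),('lidsmall',(393,365),.038),('botA mouth',(748,212),.15),('botB mouth',(772,388),.15),('yellow',(293,235),.018),('cup',(466,55),.095),('mate',(345,103),.078),('tin',(618,85),.085)]:P(nm,'top',c1(*q),z)
for nm,q,z in[('botA',(144,170),.15),('botB',(160,125),.15)]:P(nm,'scene',q,z)
for nm,q in[('box bot',(84,295)),('box bot2',(67,236))]:P(nm,'top',q,0)
for z in(.2,.3,.4,.5):
  for q in((22.5,235.5),(42,310)):P(f'boxtop z{z}','top',q,z)
```

```text
top [ 0.4662 -0.0428  1.2088]
scene [1.3804 0.1294 1.1921]
wide outer table [0.662  0.2022 0.    ]
wide outer table [0.3775 0.2369 0.    ]
narrow outer top? [0.6732 0.3328 0.05  ]
narrow outer top? [0.4013 0.3684 0.05  ]
scene table corners [0.6626 0.2063 0.    ]
scene table corners [0.6803 0.3541 0.    ]
scene table corners [0.3999 0.3902 0.    ]
bigjar [ 0.6037 -0.1344  0.11  ]
smalljar [0.6223 0.0034 0.085 ]
lidbig [ 0.4658 -0.0877  0.038 ]
lidsmall [0.4702 0.0186 0.038 ]
botA mouth [ 0.6076 -0.3292  0.15  ]
botB mouth [ 0.4407 -0.3424  0.15  ]
yellow [0.6116 0.1251 0.018 ]
cup [ 0.7841 -0.0645  0.095 ]
mate [0.7409 0.0619 0.078 ]
tin [ 0.7514 -0.2205  0.085 ]
botA [ 0.6178 -0.3217  0.15  ]
botB [ 0.4503 -0.3324  0.15  ]
box bot [0.2814 0.5228 0.    ]
box bot2 [0.4686 0.5848 0.    ]
boxtop z0.2 [0.4722 0.6021 0.2   ]
boxtop z0.2 [0.2757 0.5393 0.2   ]
boxtop z0.3 [0.4716 0.5382 0.3   ]
boxtop z0.3 [0.2946 0.4816 0.3   ]
boxtop z0.4 [0.471  0.4742 0.4   ]
boxtop z0.4 [0.3134 0.4239 0.4   ]
boxtop z0.5 [0.4704 0.4103 0.5   ]
boxtop z0.5 [0.3323 0.3662 0.5   ]
```

Request:
{"fn": "apply_moves", "kwargs": {"increments": [[1, 0, 0, 0.25, 0.05], [1, 0, 0, 0.5, 0.09], [1, 0, 0, 0.5, 0.09], [1, 0.1, -0.1, 0.5, 0.09], [1, 0.2, -0.25, 0.5, 0.09]]}}

```text
time_s: 0.78
ee_pos: [0.25, 0.5079, 0.4231]
tool_rot: [0.0, -0.001, 1.0, 0.001]
contact_force: [1.6, -0.0, -0.3]
gripper_width: 1.003
grip_force: 0.0
```

Request:
{"fn": "apply_moves", "kwargs": {"increments": [[1, 0.1, -0.15, 0, 0], [1, 0.2, -0.3, 0, 0], [1, 0.3, -0.45, 0, 0], [1, 0.4, -0.6, 0, 0], [1, 0.45, -0.75, 0, 0]]}}

```text
time_s: 1.4
ee_pos: [0.4142, 0.2411, 0.4222]
tool_rot: [-0.0, 0.0, 1.0, -0.0]
contact_force: [0.9, 0.3, -0.1]
gripper_width: 1.002
grip_force: 0.0
```

Request:
{"fn": "apply_moves", "kwargs": {"increments": [[1, 0.05, -0.15, -0.1, 0], [1, 0.1, -0.3, -0.2, 0], [1, 0.16, -0.45, -0.3, 0], [1, 0.16, -0.62, -0.35, 0], [1, 0.16, -0.62, -0.35, 0]]}}

```text
time_s: 2.02
ee_pos: [0.4769, -0.0076, 0.2814]
tool_rot: [-0.0, 0.001, 1.0, -0.0]
contact_force: [0.4, 0.5, 0.1]
gripper_width: 0.999
grip_force: 0.0
```

```bash
cat >> h.py <<'E'
from scipy.spatial.transform import Rotation as Ro
def wray(u,v,s):
    c=camera_model('wrist');H=np.array(c['hand_eye'])
    q=s['tool_rot'];R=Ro.from_quat([q[1],q[2],q[3],q[0]]).as_matrix()
    d=np.array([(u-c['cx'])/c['fx'],(v-c['cy'])/c['fy'],1.])
    return s['ee_pos']+R@H[:3,3], R@H[:3,:3]@d
def won(u,v,z,s):
    o,d=wray(u,v,s); return o+d*(z-o[2])/d[2]
def wsnap(f):
    s=observe(); im=snap('wrist',f)
    import pickle; pickle.dump({k:s[k] for k in('ee_pos','tool_rot')},open(f'pics/{f}.pkl','wb')); return im,s
def wstate(f):
    import pickle; return pickle.load(open(f'pics/{f}.pkl','rb'))
E
python3 - <<'E'
from h import *
im,s=wsnap('w1');print(s['ee_pos'],s['tool_rot'])
cv2.imwrite('pics/w1b.png',cv2.resize(im,(800,600),interpolation=2))
E
```

```text
[ 0.4769 -0.0076  0.2814] [-0.0004  0.0011  1.     -0.0001]
```

View pics/w1b.png

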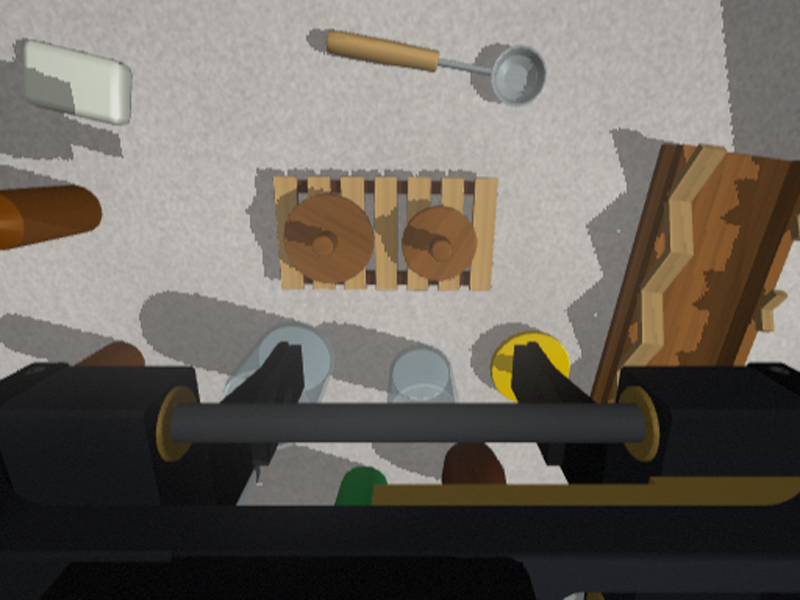

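Run:
```python
from h import *
im=cv2.imread('pics/w1.png');s=wstate('w1')
hsv=cv2.cvtColor(im,cv2.COLOR_BGR2HSV)
for nm,(u,v) in dict(big=(207,157),small=(281,159)).items():
    print(nm,'hsv disc',hsv[v+12,u+2],hsv[v-8,u+12],'slat',hsv[120,247],hsv[185,245])
    print('knob',won(u,v,.068,s))
m=cv2.inRange(hsv,(5,100,60),(13,255,190))
cv2.imwrite('pics/m.png',m)
for nm,(u,v,r) in dict(big=(209,152,34),small=(281,155,28)).items():
    z=np.zeros_like(m);cv2.circle(z,(u,v),r,255,-1);k=cv2.morphologyEx(m&z,cv2.MORPH_OPEN,np.ones((3,3)))
    c=max(cv2.findContours(k,0,1)[0],key=cv2.contourArea);h=cv2.convexHull(c);e=cv2.fitEllipse(h)
    X=won(*e[0],.038,s);print(nm,e,X,'diam',np.array(e[1])/276.2*(s['ee_pos'][2]+.161-.038))
```

```text
big hsv disc [ 14 141 121] [ 15 147 120] slat [ 18 112 171] [ 17  68 175]
knob [ 0.4666 -0.0815  0.068 ]
small hsv disc [ 14 143 128] [ 14 142 129] slat [ 18 112 171] [ 17  68 175]
knob [0.4696 0.0201 0.068 ]Traceback (most recent call last):
  File "<stdin>", line 11, in <module>
cv2.error: OpenCV(4.12.0) /io/opencv/modules/imgproc/src/shapedescr.cpp:361: error: (-201:Incorrect size of input array) There should be at least 5 points to fit the ellipse in function 'fitEllipseNoDirect'
```

```bash
cat >> h.py <<'E'
def disc(im,hsv_lo,hsv_hi,u,v,r):
    m=cv2.inRange(cv2.cvtColor(im,cv2.COLOR_BGR2HSV),hsv_lo,hsv_hi)
    z=np.zeros_like(m);cv2.circle(z,(u,v),r,255,-1);k=cv2.morphologyEx(m&z,cv2.MORPH_OPEN,np.ones((3,3)))
    c=max(cv2.findContours(k,0,1)[0],key=cv2.contourArea);return cv2.fitEllipse(cv2.convexHull(c))
E
python3 - <<'E'
from h import *
im=cv2.imread('pics/w1.png');s=wstate('w1')
for nm,(u,v,r) in dict(big=(209,152,34),small=(281,155,28)).items():
    e=disc(im,(11,125,40),(16,255,140),u,v,r)
    print(nm,e,won(*e[0],.038,s),'diam',np.array(e[1])/276.2*(s['ee_pos'][2]+.161-.038))
E
```

```text
big ((209.9474639892578, 152.45567321777344), (55.46974182128906, 58.034568786621094), 127.00971221923828) [ 0.4655 -0.0827  0.038 ] diam [0.0812 0.085 ]
small ((280.6004333496094, 155.45542907714844), (46.20435333251953, 47.22328567504883), 36.01144027709961) [0.4702 0.0215 0.038 ] diam [0.0677 0.0692]
```

Request:
{"fn": "apply_moves", "kwargs": {"increments": [[1, 0.15, -0.05, 0, 0], [1, 0.3, -0.1, 0, 0], [1, 0.4, -0.13, 0, 0], [1, 0.4, -0.13, 0, 0], [1, 0.4, -0.13, 0, 0]]}}

```text
time_s: 2.7
ee_pos: [0.6369, -0.0566, 0.2823]
tool_rot: [-0.0, 0.0, 1.0, 0.0]
contact_force: [-0.7, 0.8, 0.5]
gripper_width: 0.997
grip_force: 0.0
```

Run:
```python
from h import *
im,s=wsnap('w2');print(s['ee_pos'],s['tool_rot'])
cv2.imwrite('pics/w2b.png',cv2.resize(im[:250],(800,390),interpolation=2))
```

```text
[ 0.6369 -0.0566  0.2823] [-0.0004  0.0001  1.      0.    ]
```

View pics/w2b.png

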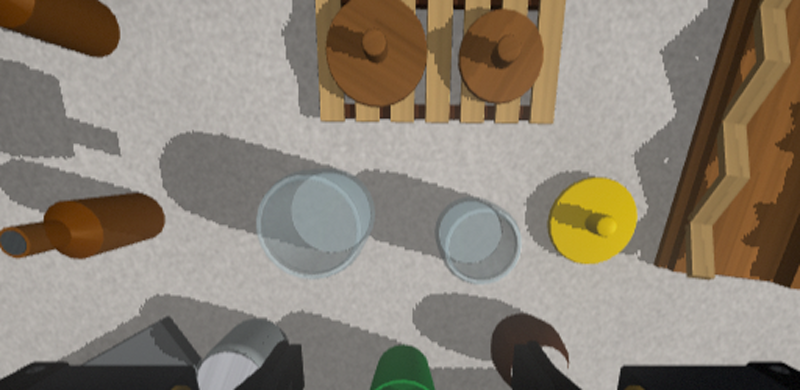

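```bash
cat >> h.py <<'E'
def rim(im,s,u,v,dout,z,tol=12):
    g=cv2.cvtColor(im,cv2.COLOR_BGR2GRAY);r0=int(dout*276/(s['ee_pos'][2]+.161-z)/2);w=r0+16
    c=cv2.resize(g[v-w:v+w,u-w:u+w],None,fx=4,fy=4,interpolation=2)
    h=cv2.HoughCircles(c,cv2.HOUGH_GRADIENT,1,6,param1=60,param2=12,minRadius=4*r0-14,maxRadius=4*r0+14)
    out=[]
    for x,y,r in (h[0][:6] if h is not None else []):
        uu,vv=u-w+(x+.5)/4-.5,v-w+(y+.5)/4-.5
        out.append((uu,vv,2*r/4*(s['ee_pos'][2]+.161-z)/276,*won(uu,vv,z,s)[:2]))
    return np.array(out)
E
python3 - <<'E'
from h import *
im=cv2.imread('pics/w2.png');s=wstate('w2')
print(rim(im,s,198,144,.082,.11));print(rim(im,s,307,155,.066,.085))
E
```

```text
[[199.25   142.25     0.0798   0.601   -0.1307]
 [201.     140.25     0.0865   0.5986  -0.1285]
 [198.     143.5      0.0758   0.6025  -0.1323]
 [198.25   140.75     0.0844   0.5992  -0.1318]
 [200.75   142.5      0.0824   0.6013  -0.1289]
 [199.     145.       0.0796   0.6043  -0.1312]]
[[307.25   155.       0.0622   0.6211   0.0041]
 [305.5    153.5      0.0685   0.6191   0.0017]
 [304.25   154.5      0.0693   0.6204   0.0001]
 [306.5    152.25     0.0693   0.6175   0.0029]
 [306.     156.75     0.0648   0.6234   0.0026]
 [308.5    156.25     0.0578   0.6227   0.0058]]
```

Request:
{"fn": "apply_moves", "kwargs": {"increments": [[1, 0.115, -0.1, -0.1, 0], [1, 0.115, -0.185, -0.15, 0], [1, 0.115, -0.185, -0.15, 0], [1, 0.115, -0.185, -0.15, 0]]}}

```text
time_s: 3.25
ee_pos: [0.6832, -0.1298, 0.2238]
tool_rot: [0.001, -0.0, 1.0, 0.001]
contact_force: [-0.7, 0.2, 0.7]
gripper_width: 1.002
grip_force: 0.0
```

Run:
```python
from h import *
im,s=wsnap('w3');print(s['ee_pos'],s['tool_rot'])
```

```text
[ 0.6832 -0.1298  0.2238] [ 0.0008 -0.0002  1.      0.0006]
```

Request:
{"fn": "apply_moves", "kwargs": {"increments": [[1, 0.03, 0.15, 0, 0], [1, 0.05, 0.33, 0, 0], [1, 0.05, 0.335, 0, 0], [1, 0.05, 0.335, 0, 0]]}}

```text
time_s: 3.8
ee_pos: [0.7034, 0.0054, 0.2236]
tool_rot: [0.001, -0.002, 1.0, 0.0]
contact_force: [-0.9, -0.2, 0.1]
gripper_width: 0.998
grip_force: 0.0
```

Run:
```python
from h import *
im,s=wsnap('w4');print(s['ee_pos'],s['tool_rot'])
a=cv2.imread('pics/w3.png')[40:170,190:330]
cv2.imwrite('pics/w34.png',cv2.resize(np.hstack([a,im[40:170,190:330]]),(798,371),interpolation=3))
print(rim(cv2.imread('pics/w3.png'),wstate('w3'),260,103,.082,.11));print(rim(im,s,260,103,.066,.085))
```

```text
[0.7034 0.0054 0.2236] [ 0.0006 -0.0017  1.      0.0004]
[[255.25   105.25     0.0807   0.6046  -0.1351]
 [256.5    103.25     0.0828   0.6028  -0.1339]
 [258.75   105.       0.0817   0.6043  -0.1317]
 [253.75   105.25     0.0828   0.6046  -0.1365]
 [257.     106.25     0.0828   0.6055  -0.1334]
 [260.25   105.       0.0845   0.6043  -0.1303]]
[[261.     104.75     0.07     0.6245   0.0054]
 [262.25   103.75     0.067    0.6235   0.0067]
 [263.5    105.       0.07     0.6247   0.008 ]
 [262.25   106.75     0.0694   0.6264   0.0067]
 [262.     102.25     0.0646   0.622    0.0064]
 [262.5    109.25     0.064    0.6289   0.007 ]]
```

View pics/w34.png

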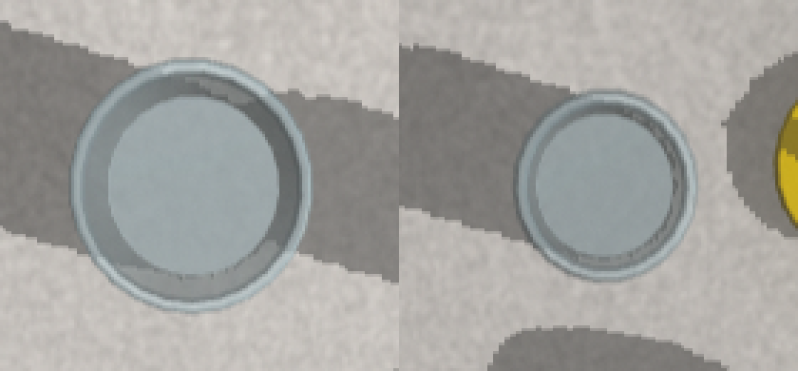

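```bash
cat >> h.py <<'E'
def wcirc(m,u,v,r,z,s):
    q=np.zeros_like(m);cv2.circle(q,(u,v),r,255,-1);k=cv2.morphologyEx(m&q,cv2.MORPH_OPEN,np.ones((3,3)))
    c=max(cv2.findContours(k,0,1)[0],key=cv2.contourArea);h=cv2.convexHull(c)[:,0]
    W=np.array([won(*p,z,s)[:2] for p in h.astype(float)],np.float32)*1000
    e=cv2.fitEllipse(W); c2=cv2.minEnclosingCircle(W)
    return np.round(e[0],1),np.round(e[1],1),np.round(c2[0],1)
E
python3 - <<'E'
from h import *
for f,z,u,v,r in[('w3',.1,257,105,52),('w4',.075,262,105,40)]:
    im=cv2.imread(f'pics/{f}.png');hsv=cv2.cvtColor(im,cv2.COLOR_BGR2HSV)
    print(hsv[105,u],hsv[60,210],hsv[75,200])
    m=cv2.inRange(hsv,(85,20,30),(115,255,255));print(f,wcirc(m,u,v,r,z,wstate(f)))
im=cv2.imread('pics/w1.png');m=cv2.inRange(cv2.cvtColor(im,cv2.COLOR_BGR2HSV),(11,125,40),(16,255,140))
for u,v,r in[(209,152,34),(281,155,28)]:print(wcirc(m,u,v,r,.038,wstate('w1')))
E
```

```text
[ 97  20 170] [ 13  14 130] [ 15  12 128]
w3 (array([ 589.3, -168. ]), array([ 8.1, 23.4]), array([ 589.2, -168. ]))
[ 93  18 159] [  8   9 116] [ 20  13 120]Traceback (most recent call last):
  File "<stdin>", line 5, in <module>
  File "h.py", line 45, in wcirc
    e=cv2.fitEllipse(W); c2=cv2.minEnclosingCircle(W)
cv2.error: OpenCV(4.12.0) /io/opencv/modules/imgproc/src/shapedescr.cpp:361: error: (-201:Incorrect size of input array) There should be at least 5 points to fit the ellipse in function 'fitEllipseNoDirect'
```

Run:
```python
from h import *
for f,z,u,v,r in[('w3',.1,257,105,52),('w4',.075,262,105,40)]:
    im=cv2.imread(f'pics/{f}.png');hsv=cv2.cvtColor(cv2.medianBlur(im,3),cv2.COLOR_BGR2HSV)
    m=cv2.inRange(hsv,(60,8,30),(130,255,255));m=cv2.morphologyEx(m,cv2.MORPH_CLOSE,np.ones((3,3)));print(f,wcirc(m,u,v,r,z,wstate(f)))
im=cv2.imread('pics/w1.png');m=cv2.inRange(cv2.cvtColor(im,cv2.COLOR_BGR2HSV),(11,125,40),(16,255,140))
for u,v,r in[(209,152,34),(281,155,28)]:print(wcirc(m,u,v,r,.038,wstate('w1')))
```

```text
w3 (array([ 606. , -133.8]), array([84.5, 84.6]), array([ 606. , -133.9]))
w4 (array([625.7,   6.6]), array([68.7, 69.6]), array([625.4,   6.5]))
(array([466.8, -82.8]), array([83.5, 84.5]), array([466.7, -82.8]))
(array([471.1,  21.5]), array([68.9, 70. ]), array([471.1,  21.6]))
```

Request:
{"fn": "apply_moves", "kwargs": {"increments": [[0.6, -0.15, -0.05, 0, 0], [0.6, -0.3, -0.1, -0.1, 0], [0.6, -0.45, -0.16, -0.2, 0], [0.6, -0.59, -0.22, -0.26, 0], [0.6, -0.59, -0.22, -0.26, 0]]}}

```text
time_s: 4.47
ee_pos: [0.4636, -0.0875, 0.1174]
tool_rot: [-0.001, 0.002, 1.0, 0.001]
contact_force: [0.7, -1.1, 0.4]
gripper_width: 0.617
grip_force: 0.0
```

Request:
{"fn": "apply_moves", "kwargs": {"increments": [[0.6, 0, 0, 0, 0], [0.6, 0, 0, 0, 0]]}}

```text
time_s: 4.72
ee_pos: [0.4682, -0.0854, 0.1194]
tool_rot: [0.001, 0.001, 1.0, 0.0]
contact_force: [0.9, 0.1, 0.1]
gripper_width: 0.602
grip_force: 0.0
```

Request:
{"fn": "apply_moves", "kwargs": {"increments": [[0.6, 0, 0.003, -0.12, 0], [0.6, 0, 0.003, -0.15, 0], [0.6, 0, 0.003, -0.15, 0], [0.6, 0, 0.003, -0.15, 0]]}}

```text
time_s: 5.22
ee_pos: [0.4684, -0.0838, 0.0598]
tool_rot: [0.001, 0.0, 1.0, -0.0]
contact_force: [-0.4, -0.0, -0.1]
gripper_width: 0.598
grip_force: 0.0
```

Request:
{"fn": "apply_moves", "kwargs": {"increments": [[0.6, 0, 0, 0, 0]]}}

```text
time_s: 5.35
ee_pos: [0.4682, -0.0836, 0.0597]
tool_rot: [0.001, -0.0, 1.0, 0.0]
contact_force: [-0.2, 0.3, 1.1]
gripper_width: 0.602
grip_force: 0.0
```

Request:
{"fn": "apply_moves", "kwargs": {"increments": [[0.6, 0, 0, 0, 0]]}}

```text
time_s: 5.48
ee_pos: [0.4677, -0.0836, 0.0592]
tool_rot: [0.0, 0.0, 1.0, 0.0]
contact_force: [0.3, -0.2, 0.6]
gripper_width: 0.598
grip_force: 0.0
```

Request:
{"fn": "apply_moves", "kwargs": {"increments": [[0.6, -0.003, 0, -0.044, 0], [0.6, -0.003, 0, -0.044, 0], [0.6, -0.003, 0, -0.044, 0]], "squeeze": 20}}

```text
time_s: 5.85
ee_pos: [0.4664, -0.0837, 0.0415]
tool_rot: [0.0, 0.0, 1.0, 0.0]
contact_force: [-0.1, -0.8, 0.4]
gripper_width: 0.599
grip_force: 0.0
```

Request:
{"fn": "apply_moves", "kwargs": {"increments": [[0.1, 0, 0, 0, 0], [0.1, 0, 0, 0, 0], [0.1, 0, 0, 0, 0], [0.1, 0, 0, 0, 0], [0.1, 0, 0, 0, 0]]}}

```text
time_s: 6.48
ee_pos: [0.4662, -0.0836, 0.041]
tool_rot: [0.0, 0.0, 1.0, 0.0]
contact_force: [-0.2, -0.3, 1.0]
gripper_width: 0.225
grip_force: 20.0
```

Request:
{"fn": "apply_moves", "kwargs": {"increments": [[0.1, 0, 0, 0.1, 0], [0.1, 0, 0, 0.2, 0], [0.1, 0, 0, 0.3, 0], [0.1, 0, 0, 0.3, 0]]}}

```text
time_s: 6.98
ee_pos: [0.4678, -0.0837, 0.1635]
tool_rot: [0.002, 0.0, 1.0, 0.001]
contact_force: [0.1, -0.0, -0.9]
gripper_width: 0.219
grip_force: 20.0
```

Request:
{"fn": "apply_moves", "kwargs": {"increments": [[0.1, 0.1, -0.04, 0.05, 0], [0.1, 0.22, -0.08, 0.05, 0], [0.1, 0.33, -0.12, 0.05, 0], [0.1, 0.348, -0.126, 0.05, 0], [0.1, 0.348, -0.126, 0.05, 0]]}}

```text
time_s: 7.6
ee_pos: [0.6046, -0.1344, 0.1795]
tool_rot: [-0.001, 0.0, 1.0, -0.0]
contact_force: [-0.2, -0.2, -1.1]
gripper_width: 0.221
grip_force: 20.0
```

Request:
{"fn": "apply_moves", "kwargs": {"increments": [[0.1, 0, 0, 0, 0], [0.1, 0, 0, 0, 0]]}}

```text
time_s: 7.85
ee_pos: [0.6048, -0.1336, 0.1813]
tool_rot: [0.0, -0.0, 1.0, 0.001]
contact_force: [-0.2, 0.4, -0.7]
gripper_width: 0.224
grip_force: 20.0
```

Run:
```python
from h import *
a=snap('top','top1');b=cv2.imread('pics/top0.png');print(observe()['ee_pos'])
d=cv2.absdiff(a,b).max(2);d[:100]=0
n,l,st,c=cv2.connectedComponentsWithStats((d>35).astype(np.uint8))
for i in range(1,n):
    if st[i,4]>25:print(st[i],c[i])
```

```text
[ 0.605  -0.1336  0.1814]
[303 130  34  26 379] [315.9868 142.0053]
[278 154  60  37 721] [311.6713 170.8988]
[258 157  25  37 387] [265.4806 175.1628]
[ 338  194  162  190 7818] [448.5147 265.9849]
[280 198  13   9  27] [285.6667 201.9259]
[263 202  10  13  76] [267.6053 208.3421]
[ 219  204  101  154 4953] [276.8672 290.9822]
[254 217  37  33 786] [274.6196 232.869 ]
[214 339  33  10 145] [226.8069 344.0828]
[ 125  343   80   40 1516] [167.0323 361.4776]
[206 349   7  12  38] [209.6316 355.7368]
[  6 353  26  31 530] [ 18.4755 366.6   ]
[262 353  18  15 157] [270.2675 360.7771]
[212 362  54  22 971] [237.4274 373.4428]
[319 376  44   8 187] [337.2139 380.2299]
```

Request:
{"fn": "apply_moves", "kwargs": {"increments": [[0.1, 0.002, 0, -0.07, 0], [0.1, 0.002, 0, -0.11, 0], [0.1, 0.002, 0, -0.13, 0], [0.1, 0.002, 0, -0.14, 0], [0.1, 0.002, 0, -0.14, 0]]}}

```text
time_s: 8.52
ee_pos: [0.6063, -0.1341, 0.1253]
tool_rot: [0.0, 0.0, 1.0, 0.0]
contact_force: [-0.0, -0.8, -0.4]
gripper_width: 0.221
grip_force: 20.0
```

Request:
{"fn": "apply_moves", "kwargs": {"increments": [[0.1, 0, 0, -0.003, 0], [0.1, 0, 0, -0.006, 0], [0.1, 0, 0, -0.008, 0]]}}

```text
time_s: 8.9
ee_pos: [0.6066, -0.1341, 0.1229]
tool_rot: [0.001, 0.0, 1.0, 0.0]
contact_force: [-4.1, 1.1, 11.9]
gripper_width: 0.22
grip_force: 20.0
```

Request:
{"fn": "apply_moves", "kwargs": {"increments": [[0.1, 0, 0, 0.005, 0], [0.5, 0, 0, 0.005, 0], [0.6, 0, 0, 0.005, 0], [0.6, 0, 0, 0.005, 0]]}}

```text
time_s: 9.4
ee_pos: [0.6061, -0.134, 0.1237]
tool_rot: [-0.0, 0.0, 1.0, 0.0]
contact_force: [0.8, 0.5, 0.4]
gripper_width: 0.479
grip_force: 0.0
```

Request:
{"fn": "apply_moves", "kwargs": {"increments": [[0.6, 0, 0, 0.1, 0], [0.6, 0, 0, 0.15, 0], [0.6, -0.1, 0.1, 0.15, 0], [0.6, -0.2, 0.2, 0.15, 0], [0.6, -0.34, 0.38, 0.1, 0]]}}

```text
time_s: 10.02
ee_pos: [0.4879, -0.0051, 0.1706]
tool_rot: [0.001, 0.001, 1.0, 0.0]
contact_force: [1.1, 1.0, 0.5]
gripper_width: 0.602
grip_force: 0.0
```

Request:
{"fn": "apply_moves", "kwargs": {"increments": [[0.6, 0, 0.003, 0, 0], [0.6, 0, 0.003, 0, 0], [0.6, 0, 0.003, 0, 0]]}}

```text
time_s: 10.4
ee_pos: [0.4894, -0.0058, 0.1707]
tool_rot: [0.0, 0.001, 1.0, -0.0]
contact_force: [0.3, -0.6, -0.3]
gripper_width: 0.596
grip_force: 0.0
```

Run:
```python
from h import *
im,s=wsnap('w5');m=cv2.inRange(cv2.cvtColor(im,cv2.COLOR_BGR2HSV),(11,125,40),(16,255,140))
p=s['ee_pos']; H=np.array(camera_model('wrist')['hand_eye']);R=Ro.from_quat(np.r_[s['tool_rot'][1:],s['tool_rot'][0]]).as_matrix()
c=camera_model('wrist');X=H[:3,:3].T@(R.T@(np.array([.471,.0215,.038])-p)-H[:3,3]);u,v=int(c['fx']*X[0]/X[2]+c['cx']),int(c['fy']*X[1]/X[2]+c['cy'])
print(u,v,wcirc(m,u,v,42,.038,s))
```

```text
286 163 (array([471. ,  21.6]), array([69. , 70.6]), array([471.1,  21.8]))
```

Request:
{"fn": "apply_moves", "kwargs": {"increments": [[0.6, -0.046, 0.068, -0.12, 0], [0.6, -0.046, 0.068, -0.25, 0], [0.6, -0.046, 0.068, -0.25, 0], [0.6, -0.046, 0.068, -0.25, 0]]}}

```text
time_s: 10.95
ee_pos: [0.4716, 0.0217, 0.072]
tool_rot: [0.001, 0.001, 1.0, -0.0]
contact_force: [0.3, -0.6, 0.7]
gripper_width: 0.601
grip_force: 0.0
```

Small lid is still at (0.471, 0.0216). Descend, grip, lift.

Request:
{"fn": "apply_moves", "kwargs": {"increments": [[0.6, -0.001, 0, -0.05, 0], [0.6, -0.001, 0, -0.075, 0], [0.6, -0.001, 0, -0.075, 0], [0.1, -0.001, 0, -0.075, 0], [0.1, -0.001, 0, -0.075, 0]]}}

```text
time_s: 11.58
ee_pos: [0.4703, 0.0227, 0.041]
tool_rot: [0.0, 0.0, 1.0, 0.0]
contact_force: [-0.1, -0.8, -0.8]
gripper_width: 0.451
grip_force: 0.0
```

Request:
{"fn": "apply_moves", "kwargs": {"increments": [[0.1, 0, 0, 0, 0], [0.1, 0, 0, 0, 0], [0.1, 0, 0, 0, 0]]}}

```text
time_s: 11.95
ee_pos: [0.4699, 0.0226, 0.0405]
tool_rot: [0.0, 0.0, 1.0, 0.0]
contact_force: [0.5, 0.8, 1.6]
gripper_width: 0.219
grip_force: 20.0
```

Request:
{"fn": "apply_moves", "kwargs": {"increments": [[0.1, 0, 0, 0.1, 0], [0.1, 0, 0, 0.2, 0], [0.1, 0, 0, 0.3, 0], [0.1, 0, 0, 0.3, 0]]}}

```text
time_s: 12.45
ee_pos: [0.4715, 0.0229, 0.163]
tool_rot: [0.002, 0.0, 1.0, 0.001]
contact_force: [-0.3, 0.2, -1.4]
gripper_width: 0.226
grip_force: 20.0
```

Run:
```python
from h import *
a=snap('top','top2');b=cv2.imread('pics/top0.png');print(observe()['ee_pos'])
cv2.imwrite('pics/t2.png',cv2.resize(np.hstack([b[120:260,150:390]]),None,fx=3.3,fy=1))
cv2.imwrite('pics/t2.png',cv2.resize(a[110:290,110:376],(798,540),interpolation=3))
```

```text
[0.4705 0.0228 0.1612]
```

View pics/t2.png

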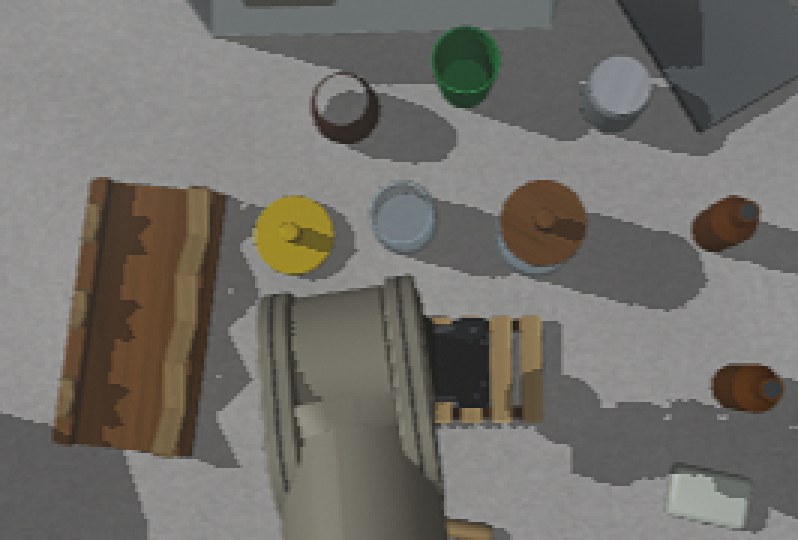

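Request:
{"fn": "apply_moves", "kwargs": {"increments": [[0.1, 0.12, 0, 0.02, 0], [0.1, 0.25, -0.02, 0.02, 0], [0.1, 0.386, -0.04, 0, 0], [0.1, 0.386, -0.04, 0, 0], [0.1, 0.386, -0.04, 0, 0]]}}

```text
time_s: 13.12
ee_pos: [0.6233, 0.006, 0.159]
tool_rot: [-0.001, 0.0, 1.0, -0.0]
contact_force: [-1.1, 0.7, 0.5]
gripper_width: 0.222
grip_force: 20.0
```

Request:
{"fn": "apply_moves", "kwargs": {"increments": [[0.1, 0, 0, -0.05, 0], [0.1, 0, 0, -0.08, 0], [0.1, 0, 0, -0.08, 0], [0.1, 0, 0, -0.08, 0]]}}

```text
time_s: 13.62
ee_pos: [0.6243, 0.0067, 0.1289]
tool_rot: [0.0, -0.0, 1.0, 0.0]
contact_force: [0.5, 0.4, -0.9]
gripper_width: 0.227
grip_force: 20.0
```

Request:
{"fn": "apply_moves", "kwargs": {"increments": [[0.1, 0.001, 0, -0.04, 0], [0.1, 0.001, 0, -0.06, 0], [0.1, 0.001, 0, -0.072, 0], [0.1, 0.001, 0, -0.072, 0]]}}

```text
time_s: 14.12
ee_pos: [0.6245, 0.0065, 0.0991]
tool_rot: [-0.0, 0.0, 1.0, -0.0]
contact_force: [-0.7, -0.7, -0.1]
gripper_width: 0.222
grip_force: 20.0
```

Request:
{"fn": "apply_moves", "kwargs": {"increments": [[0.1, 0, 0, -0.004, 0], [0.1, 0, 0, -0.008, 0], [0.1, 0, 0, -0.01, 0]]}}

```text
time_s: 14.5
ee_pos: [0.6254, 0.0065, 0.0974]
tool_rot: [0.001, 0.0, 1.0, 0.0]
contact_force: [-5.5, 0.0, 16.9]
gripper_width: 0.223
grip_force: 20.0
```

Request:
{"fn": "apply_moves", "kwargs": {"increments": [[0.1, 0, 0, 0.005, 0], [0.5, 0, 0, 0.005, 0], [0.6, 0, 0, 0.005, 0], [0.6, 0, 0, 0.005, 0], [0.6, 0, 0, 0.005, 0]]}}

```text
time_s: 15.12
ee_pos: [0.6246, 0.0066, 0.0975]
tool_rot: [-0.0, -0.0, 1.0, -0.0]
contact_force: [0.7, -0.1, 0.0]
gripper_width: 0.564
grip_force: 0.0
```

Request:
{"fn": "apply_moves", "kwargs": {"increments": [[0.6, 0, 0, 0.12, 0], [0.6, 0, 0, 0.25, 0], [0.6, 0, 0, 0.4, 0], [0.6, 0.1, 0.1, 0.5, 0], [0.6, 0.1, 0.1, 0.5, 0]]}}

```text
time_s: 15.75
ee_pos: [0.6669, 0.0502, 0.2997]
tool_rot: [0.002, -0.002, 1.0, 0.001]
contact_force: [0.7, 0.3, -1.6]
gripper_width: 0.601
grip_force: 0.0
```

Run:
```python
from h import *
im,s=wsnap('w6');print(s['ee_pos'],s['time_s'])
cv2.imwrite('pics/w6b.png',cv2.resize(im,(800,600),interpolation=2))
```

```text
[0.6669 0.0502 0.2997] 15.75
```

View pics/w6b.png

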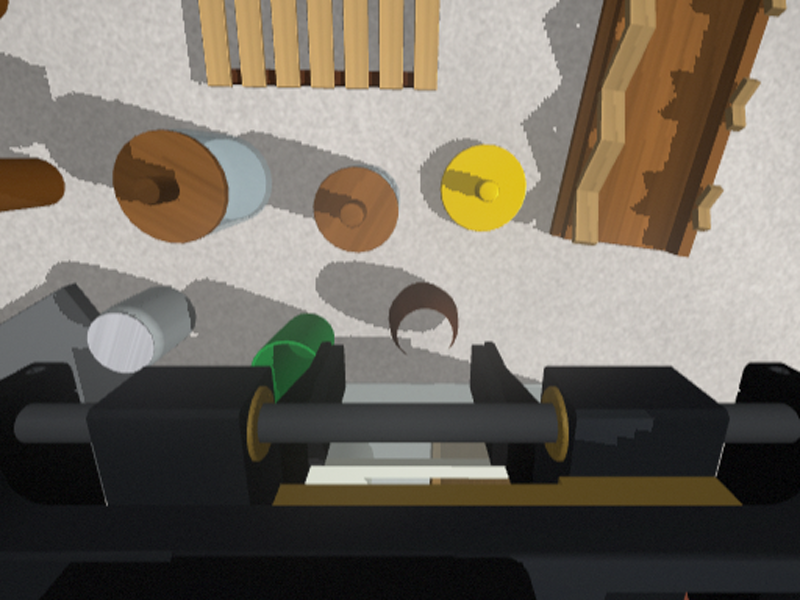

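Request:
{"fn": "apply_moves", "kwargs": {"increments": [[0.6, -0.05, 0.12, 0.1, 0], [0.6, -0.1, 0.25, 0.15, 0], [0.6, -0.14, 0.38, 0.15, 0], [0.6, -0.14, 0.5, 0.15, 0], [0.6, -0.14, 0.5, 0.15, 0]]}}

```text
time_s: 16.42
ee_pos: [0.6071, 0.2508, 0.3555]
tool_rot: [-0.001, -0.003, 1.0, -0.0]
contact_force: [-0.3, -0.7, -0.6]
gripper_width: 0.598
grip_force: 0.0
```

Run:
```python
from h import *
im,s=wsnap('w7');print(s['ee_pos'],s['tool_rot'])
cv2.imwrite('pics/w7b.png',cv2.resize(im[:230,100:420],(800,575),interpolation=2))
i6=cv2.imread('pics/w6.png');m=cv2.inRange(cv2.cvtColor(i6,cv2.COLOR_BGR2HSV),(9,115,40),(16,255,175))
for u,v,r,z in[(109,119,40,.12),(228,133,30,.095)]:print(wcirc(m,u,v,r,z,wstate('w6')))
```

```text
[0.6071 0.2508 0.3555] [-0.0015 -0.003   1.     -0.0001]
(array([ 607.2, -132.2]), array([83.4, 86.9]), array([ 606.9, -132.1]))
(array([626.3,   6.6]), array([68.8, 69.7]), array([626.4,   6.5]))
```

View pics/w7b.png

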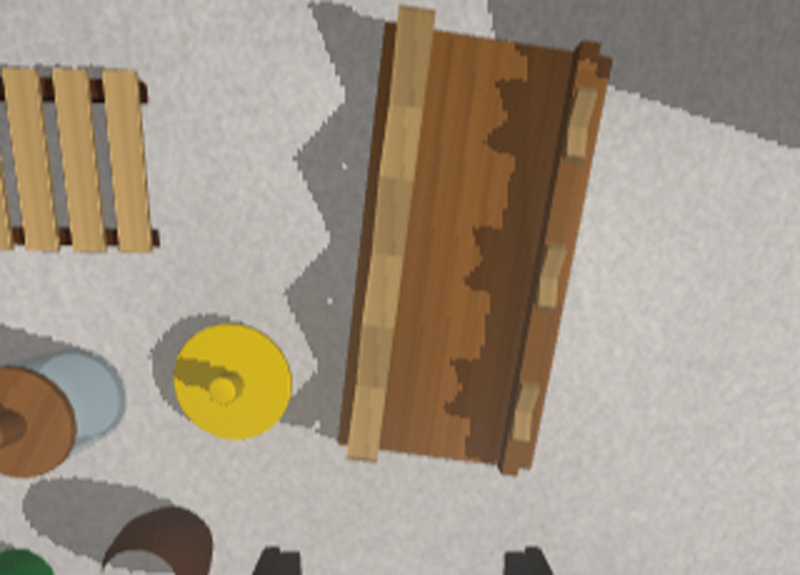

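Run:
```python
from h import *
s=wstate('w7');f=lambda u,v,z:won(100+u/2.5,v/2.5,z,s)[:2]
N=np.array([f(582,123,.043),f(550,275,.043),f(525,412,.043)]);print('narrow notches',N,np.linalg.norm(np.diff(N,axis=0),axis=1))
for nm,u,v,z in[('wide out lo',388,25,0),('wide out hi',340,443,0),('nar out lo',610,62,0),('nar out hi',530,468,0)]:print(nm,f(u,v,z))
for u,v in[(418,60),(392,215),(372,360)]:print('boundary',f(u,v,.035))
# wide-rail facet boundaries
for v in(10,105,178,255,325,375,460):print(v,f(415-(v-10)*.125,v,.04))
```

```text
narrow notches [[0.445  0.3615]
 [0.536  0.3479]
 [0.6283 0.3368]] [0.0921 0.093 ]
wide out lo [0.3802 0.24  ]
wide out hi [0.6629 0.2029]
nar out lo [0.4008 0.3871]
nar out hi [0.6822 0.3511]
boundary [0.4089 0.2593]
boundary [0.4989 0.2434]
boundary [0.5938 0.2296]
10 [0.3836 0.257 ]
105 [0.4349 0.2502]
178 [0.477  0.2447]
255 [0.524  0.2385]
325 [0.5694 0.2325]
375 [0.6035 0.228 ]
460 [0.6649 0.2199]
```

Request:
{"fn": "apply_moves", "kwargs": {"increments": [[0.8, -0.05, -0.15, 0, -0.055], [0.8, -0.1, -0.3, 0, -0.11], [0.8, -0.15, -0.45, 0, -0.165], [0.8, -0.2, -0.6, 0, -0.22], [0.8, -0.2, -0.75, 0, -0.275]]}}

```text
time_s: 17.1
ee_pos: [0.5266, -0.0568, 0.3572]
tool_rot: [-0.001, 0.422, 0.907, 0.001]
contact_force: [1.1, 0.5, 0.2]
gripper_width: 0.797
grip_force: 0.0
```

Request:
{"fn": "apply_moves", "kwargs": {"increments": [[0.8, 0, -0.15, 0, -0.055], [0.8, 0, -0.3, 0, -0.11], [0.8, 0, -0.45, 0, -0.165], [0.8, 0, -0.6, 0, -0.22], [0.8, 0, -0.75, 0, -0.265]]}}

```text
time_s: 17.73
ee_pos: [0.5268, -0.3564, 0.3573]
tool_rot: [-0.0, 0.753, 0.659, -0.0]
contact_force: [0.7, 1.0, 1.5]
gripper_width: 0.798
grip_force: 0.0
```

Request:
{"fn": "apply_moves", "kwargs": {"increments": [[0.8, 0, -0.1, 0, 0], [0.8, 0, -0.15, 0, 0], [0.8, 0, -0.15, 0, 0], [0.8, 0, -0.15, 0, 0]]}}

```text
time_s: 18.23
ee_pos: [0.5279, -0.4132, 0.3576]
tool_rot: [-0.0, 0.75, 0.661, 0.0]
contact_force: [-0.4, 0.2, 0.2]
gripper_width: 0.802
grip_force: 0.0
```

Run:
```python
from h import *
im,s=wsnap('w8');print(s['ee_pos'],s['tool_rot'])
cv2.imwrite('pics/w8b.png',cv2.resize(im[:230,100:420],(800,575),interpolation=2))
```

```text
[ 0.5279 -0.4132  0.3576] [-0.0001  0.7505  0.6609  0.0002]
```

View pics/w8b.png

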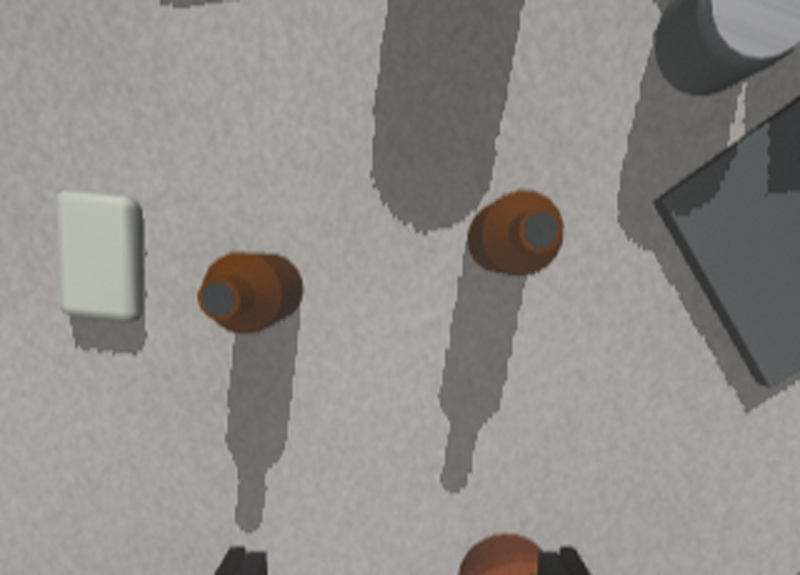

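Run:
```python
from h import *
s=wstate('w8');im=cv2.imread('pics/w8.png')
hsv=cv2.cvtColor(im,cv2.COLOR_BGR2HSV);m=cv2.inRange(hsv,(0,150,50),(20,255,255))
for nm,u,v in[('B',218,298),('A',541,231)]:
    U,V=100+u/2.5,v/2.5
    print(nm,'mouth',won(U,V,.15,s),hsv[int(V),int(U)])
    g=cv2.inRange(hsv,(0,0,60),(180,90,140));z=np.zeros_like(g);cv2.circle(z,(int(U),int(V)),7,255,-1)
    M=cv2.moments(g&z);print('   centroid',won(M['m10']/M['m00'],M['m01']/M['m00'],.15,s),M['m00']/255)
```

```text
B mouth [ 0.4415 -0.3413  0.15  ] [90  7 71]
   centroid [ 0.441  -0.3411  0.15  ] 139.0
A mouth [ 0.61   -0.3296  0.15  ] [75  7 71]
   centroid [ 0.6093 -0.3289  0.15  ] 142.0
```

Request:
{"fn": "apply_moves", "kwargs": {"increments": [[0.8, -0.1, 0.1, -0.1, 0], [0.8, -0.217, 0.18, -0.2, 0], [0.8, -0.217, 0.18, -0.34, 0], [0.8, -0.217, 0.18, -0.394, 0], [0.8, -0.217, 0.18, -0.394, 0]]}}

```text
time_s: 18.9
ee_pos: [0.4416, -0.3392, 0.199]
tool_rot: [-0.001, 0.75, 0.662, 0.0]
contact_force: [-0.0, -0.3, 1.7]
gripper_width: 0.802
grip_force: 0.0
```

Request:
{"fn": "apply_moves", "kwargs": {"increments": [[0.6, 0, 0, 0, 0], [0.6, 0, 0, 0, 0]]}}

```text
time_s: 19.15
ee_pos: [0.4424, -0.3417, 0.2012]
tool_rot: [0.001, 0.75, 0.661, 0.0]
contact_force: [-0.1, -0.3, 0.6]
gripper_width: 0.656
grip_force: 0.0
```

Request:
{"fn": "apply_moves", "kwargs": {"increments": [[0.6, -0.002, 0.001, -0.12, 0], [0.6, -0.002, 0.001, -0.2, 0], [0.6, -0.002, 0.001, -0.218, 0], [0.6, -0.002, 0.001, -0.218, 0]], "squeeze": 12}}

```text
time_s: 19.65
ee_pos: [0.4414, -0.3413, 0.1138]
tool_rot: [0.0, 0.75, 0.661, -0.0]
contact_force: [-0.1, -1.5, 0.4]
gripper_width: 0.6
grip_force: 0.0
```

Request:
{"fn": "apply_moves", "kwargs": {"increments": [[0.1, 0, 0, 0, 0], [0.1, 0, 0, 0, 0], [0.1, 0, 0, 0, 0], [0.1, 0, 0, 0, 0], [0.1, 0, 0, 0, 0]]}}

```text
time_s: 20.27
ee_pos: [0.4411, -0.3408, 0.113]
tool_rot: [0.0, 0.75, 0.661, 0.0]
contact_force: [-0.3, 0.5, 2.5]
gripper_width: 0.247
grip_force: 12.0
```

Request:
{"fn": "apply_moves", "kwargs": {"increments": [[0.1, 0, 0, 0.05, 0], [0.1, 0, 0, 0.1, 0], [0.1, 0, 0, 0.15, 0], [0.1, 0, 0, 0.15, 0]]}}

```text
time_s: 20.78
ee_pos: [0.4419, -0.3413, 0.1747]
tool_rot: [0.001, 0.75, 0.661, 0.001]
contact_force: [-0.0, -0.5, -1.5]
gripper_width: 0.248
grip_force: 12.0
```

Request:
{"fn": "apply_moves", "kwargs": {"increments": [[0.1, 0, 0.05, 0, 0], [0.1, 0, 0.15, 0, 0], [0.1, 0, 0.25, 0, 0], [0.1, 0, 0.35, 0, 0], [0.1, 0, 0.45, 0, 0]]}}

```text
time_s: 21.4
ee_pos: [0.4407, -0.1595, 0.1721]
tool_rot: [-0.0, 0.75, 0.661, -0.001]
contact_force: [-0.8, 0.1, -1.0]
gripper_width: 0.247
grip_force: 12.0
```

Request:
{"fn": "apply_moves", "kwargs": {"increments": [[0.1, -0.01, 0.1, 0, 0], [0.1, -0.02, 0.2, 0, 0], [0.1, -0.03, 0.3, 0, 0], [0.1, -0.036, 0.4, 0, 0], [0.1, -0.036, 0.5, 0, 0]]}}

```text
time_s: 22.02
ee_pos: [0.4261, 0.0406, 0.1725]
tool_rot: [-0.0, 0.75, 0.661, 0.0]
contact_force: [2.0, -0.2, -1.1]
gripper_width: 0.247
grip_force: 12.0
```

Request:
{"fn": "apply_moves", "kwargs": {"increments": [[0.1, 0, 0.1, 0, 0], [0.1, 0, 0.2, 0, 0], [0.1, 0, 0.3, 0, 0], [0.1, 0, 0.35, 0, 0], [0.1, 0, 0.38, 0, 0]]}}

```text
time_s: 22.65
ee_pos: [0.4266, 0.1915, 0.1725]
tool_rot: [0.0, 0.75, 0.661, -0.0]
contact_force: [0.2, -1.0, -0.9]
gripper_width: 0.25
grip_force: 12.0
```

Request:
{"fn": "apply_moves", "kwargs": {"increments": [[0.1, 0, 0, 0, 0], [0.1, 0, 0, 0, 0]]}}

```text
time_s: 22.9
ee_pos: [0.4269, 0.19, 0.1728]
tool_rot: [0.0, 0.751, 0.661, -0.0]
contact_force: [0.0, -0.0, -1.8]
gripper_width: 0.251
grip_force: 12.0
```

Run:
```python
from h import *
s=observe();print(s['ee_pos'],s['tool_rot'])
C=np.array([.5308,.2948]);a=np.radians(7.5);X=np.array([np.sin(a),np.cos(a)]);Y=np.array([-np.cos(a),np.sin(a)])
d=s['ee_pos'][:2]-C;print('local',d@X,d@Y)
snap('scene','s3');snap('top','t3')
i=cv2.imread('pics/s3.png')[120:280,260:440];cv2.imwrite('pics/s3b.png',cv2.resize(i,(675,600),interpolation=2))
```

```text
[0.4269 0.19   0.1728] [ 0.      0.7507  0.6606 -0.    ]
local -0.11742896429814924 0.08932994000594652
```

View pics/s3b.png

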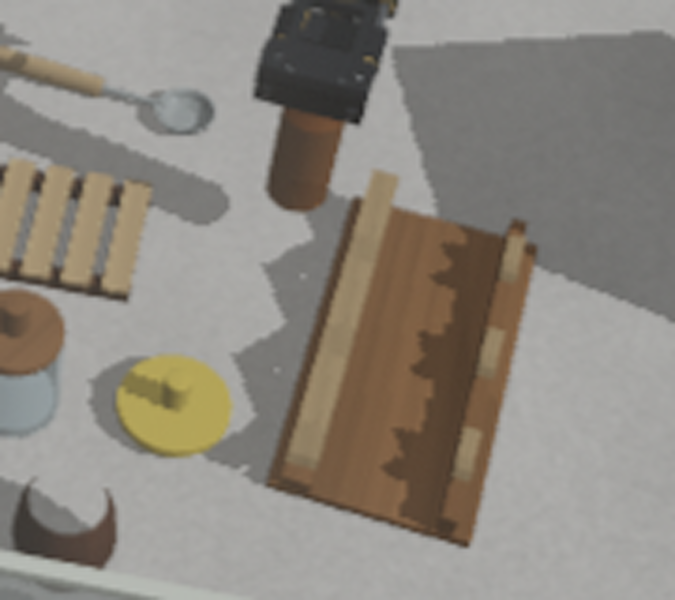

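Request:
{"fn": "apply_moves", "kwargs": {"increments": [[0.1, 0.002, 0.03, -0.03, 0], [0.1, 0.002, 0.059, -0.08, 0], [0.1, 0.002, 0.059, -0.134, 0], [0.1, 0.002, 0.059, -0.134, 0], [0.1, 0.002, 0.059, -0.134, 0]]}}

```text
time_s: 23.62
ee_pos: [0.4274, 0.2152, 0.1187]
tool_rot: [0.0, 0.75, 0.661, -0.0]
contact_force: [-0.2, -0.6, 0.2]
gripper_width: 0.277
grip_force: 9.7
```

Request:
{"fn": "apply_moves", "kwargs": {"increments": [[0.1, 0.004, 0.03, 0, 0], [0.1, 0.008, 0.059, 0.001, 0], [0.1, 0.011, 0.08, -0.002, 0], [0.1, 0.014, 0.105, -0.005, 0], [0.1, 0.014, 0.105, -0.005, 0]]}}

```text
time_s: 24.25
ee_pos: [0.4347, 0.2604, 0.1193]
tool_rot: [-0.0, 0.75, 0.662, 0.003]
contact_force: [-0.9, 2.6, 17.6]
gripper_width: 0.263
grip_force: 14.3
```

Run:
```python
from h import *
print(observe()['contact_force'],observe()['gripper_width'])
i=snap('scene','s4')[120:280,260:440];cv2.imwrite('pics/s4b.png',cv2.resize(i,(675,600),interpolation=2))
```

```text
[-0.9007  2.6013 17.5642] 0.2631857317858245
```

View pics/s4b.png

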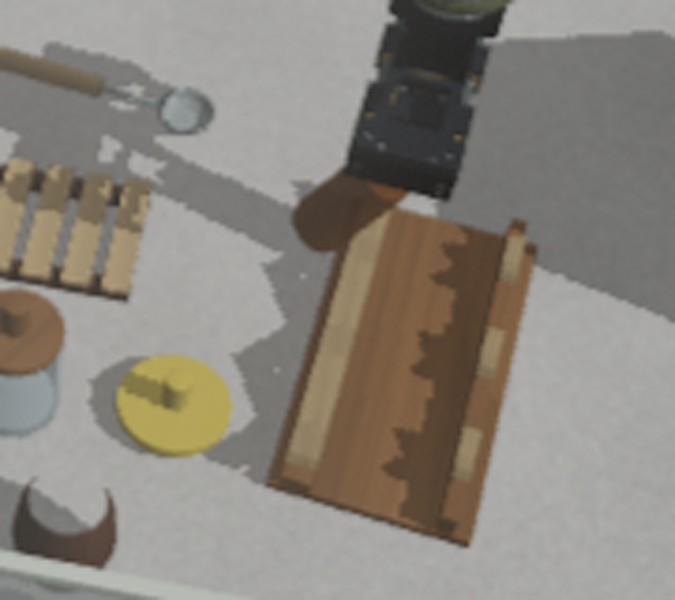

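Request:
{"fn": "apply_moves", "kwargs": {"increments": [[0.1, 0.002, 0.02, 0.012, 0], [0.1, 0.006, 0.043, 0.005, 0], [0.1, 0.009, 0.063, -0.005, 0], [0.1, 0.011, 0.083, -0.018, 0], [0.1, 0.011, 0.083, -0.018, 0]]}}

```text
time_s: 24.92
ee_pos: [0.4371, 0.2905, 0.1092]
tool_rot: [0.0, 0.75, 0.662, -0.001]
contact_force: [-0.6, -0.5, 0.5]
gripper_width: 0.245
grip_force: 12.7
```

Request:
{"fn": "apply_moves", "kwargs": {"increments": [[0.1, 0.003, 0.02, -0.012, 0], [0.1, 0.005, 0.037, -0.027, 0], [0.1, 0.007, 0.053, -0.043, 0], [0.1, 0.009, 0.068, -0.058, 0], [0.1, 0.009, 0.068, -0.058, 0]]}}

```text
time_s: 25.55
ee_pos: [0.4409, 0.3178, 0.0863]
tool_rot: [0.0, 0.75, 0.662, -0.0]
contact_force: [0.4, 0.4, 0.9]
gripper_width: 0.241
grip_force: 12.9
```

Run:
```python
from h import *
s=observe();C=np.array([.5308,.2948]);a=np.radians(7.5);X=np.array([np.sin(a),np.cos(a)]);Y=np.array([-np.cos(a),np.sin(a)])
d=s['ee_pos'][:2]-C;print('local',d@X,d@Y,s['ee_pos'])
i=snap('scene','s5')[120:280,260:440];cv2.imwrite('pics/s5b.png',cv2.resize(i,(675,600),interpolation=2))
```

```text
local 0.011052385193083757 0.09215298023480424 [0.4409 0.3178 0.0863]
```

View pics/s5b.png

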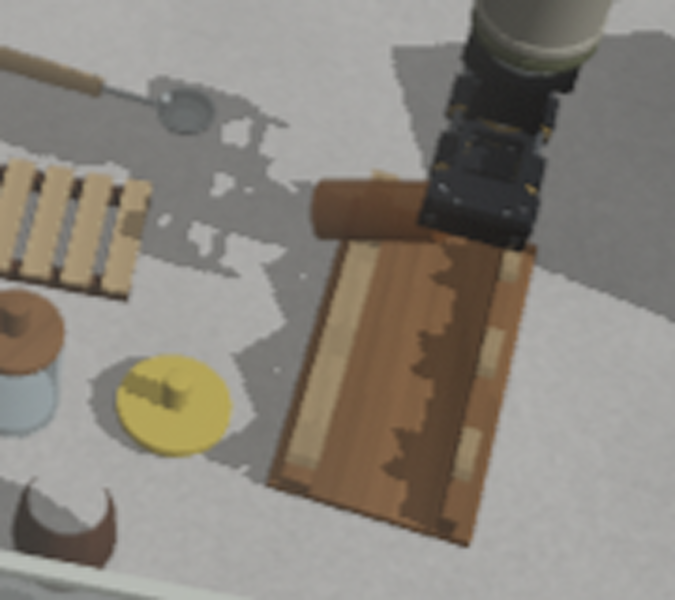

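Request:
{"fn": "apply_moves", "kwargs": {"increments": [[0.1, 0.001, 0.01, -0.022, 0], [0.1, 0.003, 0.021, -0.045, 0], [0.1, 0.004, 0.03, -0.068, 0], [0.1, 0.005, 0.039, -0.088, 0], [0.1, 0.005, 0.039, -0.088, 0]]}}

```text
time_s: 26.22
ee_pos: [0.4429, 0.3335, 0.0525]
tool_rot: [-0.001, 0.75, 0.661, -0.0]
contact_force: [-8.5, -1.6, 19.5]
gripper_width: 0.245
grip_force: 12.2
```

Request:
{"fn": "apply_moves", "kwargs": {"increments": [[0.1, 0.001, 0.005, -0.012, 0], [0.1, 0.002, 0.009, -0.024, 0], [0.1, 0.002, 0.011, -0.034, 0], [0.1, 0.002, 0.011, -0.034, 0]]}}

```text
time_s: 26.72
ee_pos: [0.4434, 0.3379, 0.038]
tool_rot: [-0.001, 0.75, 0.661, -0.0]
contact_force: [-5.2, -0.3, 10.9]
gripper_width: 0.242
grip_force: 12.0
```

Request:
{"fn": "apply_moves", "kwargs": {"increments": [[0.1, 0, 0.002, -0.006, 0], [0.1, 0, 0.002, -0.01, 0], [0.35, 0, 0.002, -0.01, 0], [0.5, 0, 0.002, -0.01, 0], [0.6, 0, 0.002, -0.01, 0]]}}

```text
time_s: 27.35
ee_pos: [0.4439, 0.3378, 0.0336]
tool_rot: [0.0, 0.75, 0.661, -0.0]
contact_force: [-0.1, 0.8, 0.4]
gripper_width: 0.492
grip_force: 0.0
```

Request:
{"fn": "apply_moves", "kwargs": {"increments": [[0.6, 0, 0, 0, 0], [0.6, 0, 0, 0.1, 0], [0.6, 0, 0, 0.2, 0], [0.6, 0, 0, 0.35, 0], [0.6, 0, 0, 0.45, 0]]}}

```text
time_s: 27.98
ee_pos: [0.4444, 0.3382, 0.2167]
tool_rot: [-0.0, 0.75, 0.661, 0.001]
contact_force: [0.5, 0.2, -0.6]
gripper_width: 0.598
grip_force: 0.0
```

Request:
{"fn": "apply_moves", "kwargs": {"increments": [[0.6, 0.1, -0.15, 0.1, 0], [0.6, 0.1, -0.3, 0.1, 0], [0.6, 0.1, -0.45, 0.1, 0], [0.6, 0.1, -0.6, 0.1, 0], [0.6, 0.1, -0.7, 0.1, 0]]}}

```text
time_s: 28.6
ee_pos: [0.4837, 0.0552, 0.2541]
tool_rot: [-0.0, 0.751, 0.661, 0.0]
contact_force: [0.2, 0.2, -0.1]
gripper_width: 0.599
grip_force: 0.0
```

```bash
cat >> h.py <<'E'
C0=np.array([.5308,.2948]);_a=np.radians(7.5);XL=np.array([np.sin(_a),np.cos(_a)]);YL=np.array([-np.cos(_a),np.sin(_a)])
def loc(p): d=np.asarray(p)[:2]-C0; return np.array([d@XL,d@YL])
def lying(cam,im,ref):
    d=cv2.absdiff(im,ref).max(2)
    hsv=cv2.cvtColor(im,cv2.COLOR_BGR2HSV)
    m=((d>18)&(hsv[...,1]>150)&(hsv[...,0]<14)).astype(np.uint8)*255
    m=cv2.morphologyEx(m,cv2.MORPH_OPEN,np.ones((3,3)))
    n,l,st,c=cv2.connectedComponentsWithStats(m)
    for i in range(1,n):
        if st[i,4]<60: continue
        ys,xs=np.where(l==i)
        W=np.array([loc(on(cam,x,y,.055)) for x,y in zip(xs,ys)])
        print(cam,st[i],'local x',W[:,0].min(),W[:,0].max(),'y',W[:,1].min(),W[:,1].max(),'mean',W.mean(0))
        box=cv2.fitLine(W.astype(np.float32),2,0,.01,.01).ravel();print('   axis',box[:2])
E
python3 - <<'E'
from h import *
for n in('top','scene'):
    im=snap(n,n+'4');ref=cv2.imread(f'pics/{n}0.png')
    b={'top':(358,240),'scene':(149,190)}[n];print(cv2.cvtColor(ref,cv2.COLOR_BGR2HSV)[b[1]-1:b[1]+1,b[0]-4:b[0]].reshape(-1,3)[:4],proj(n,[*(C0+.092*YL-.04*XL),.076]))
    lying(n,im,ref)
E
```

```text
[[ 13 161  79]
 [ 13 171  85]
 [ 12 164  84]
 [ 12 165  85]] [158.2793 245.3836]
[[13 69 85]
 [13 74 90]
 [12 80 93]
 [12 81 95]] [365.5953 172.1975]
```

Run:
```python
from h import *
for n,(x0,x1,y0,y1) in dict(top=(110,215,160,275),scene=(310,430,150,280)).items():
    a=cv2.imread(f'pics/{n}4.png');r=cv2.imread(f'pics/{n}0.png');h=cv2.cvtColor(a,cv2.COLOR_BGR2HSV)
    d=cv2.absdiff(a,r).max(2);m=np.zeros_like(d);m[y0:y1,x0:x1]=(d>18)[y0:y1,x0:x1]
    k,l,st,c=cv2.connectedComponentsWithStats(m)
    for i in range(1,k):
        if st[i,4]>40:print(n,st[i],c[i],np.median(h[l==i],0))
    w=a[240:246:2,120:190:5] if n=='top' else a[168:178:4,335:420:6]
    print(cv2.cvtColor(w,cv2.COLOR_BGR2HSV).tolist())
```

```text
top [ 149  183   66   92 3548] [190.031  231.9887] [ 25.  30. 112.]
top [130 239  12   7  50] [133.74 242.42] [ 13.  147.5  81. ]
[[[15, 3, 150], [0, 4, 141], [14, 120, 96], [12, 129, 67], [12, 125, 61], [12, 157, 81], [12, 150, 73], [13, 153, 75], [12, 147, 71], [13, 140, 69], [24, 31, 122], [26, 30, 119], [21, 34, 52], [21, 31, 83]], [[10, 5, 146], [15, 4, 144], [13, 151, 88], [13, 149, 82], [12, 146, 82], [12, 158, 87], [12, 154, 81], [13, 157, 81], [13, 155, 79], [13, 166, 72], [25, 28, 120], [24, 32, 119], [24, 26, 49], [21, 31, 83]], [[30, 2, 142], [15, 3, 146], [13, 150, 80], [12, 147, 80], [13, 160, 83], [13, 163, 89], [12, 156, 85], [13, 160, 83], [13, 159, 82], [13, 163, 80], [21, 30, 121], [24, 30, 120], [21, 37, 48], [22, 34, 82]]]
scene [315 165  71  27 908] [350.402  177.7896] [ 13.  98. 110.]
[[[20, 5, 165], [20, 6, 135], [12, 74, 117], [13, 112, 112], [16, 88, 127], [19, 67, 152], [30, 5, 169], [20, 7, 115], [30, 4, 114], [30, 7, 114], [30, 4, 115], [30, 4, 116], [30, 4, 115], [15, 4, 116], [30, 2, 113]], [[30, 3, 165], [20, 6, 121], [13, 109, 105], [13, 115, 111], [13, 123, 110], [13, 124, 111], [12, 79, 116], [20, 7, 116], [20, 7, 115], [30, 4, 116], [20, 7, 114], [20, 7, 117], [30, 4, 114], [20, 7, 115], [40, 7, 113]], [[20, 6, 120], [20, 6, 119], [12, 100, 92], [13, 114, 96], [13, 123, 104], [13, 129, 107], [13, 127, 110], [12, 129, 107], [30, 4, 114], [30, 4, 115], [30, 4, 115], [15, 4, 115], [20, 7, 117], [30, 4, 114], [30, 4, 115]]]
```

```bash
cat >> h.py <<'E'
def lie2(f,ref,box,thr=18):
    x0,x1,y0,y1=box;a=cv2.imread(f'pics/{f}.png');r=cv2.imread(f'pics/{ref}.png')
    d=cv2.absdiff(a,r).max(2);h=cv2.cvtColor(a,cv2.COLOR_BGR2HSV)
    m=np.zeros_like(d);m[y0:y1,x0:x1]=((d>thr)&(h[...,1]>60)&(h[...,0]<17))[y0:y1,x0:x1]
    ys,xs=np.where(m>0);W=np.array([loc(on('scene' if f[0]=='s' else 'top',x,y,.055)) for x,y in zip(xs,ys)])*1000
    for b in range(-110,110,12):
        q=W[(W[:,0]>=b)&(W[:,0]<b+12)]
        if len(q)>3:print(b+6,len(q),'y',q[:,1].min().round(),q[:,1].max().round(),q[:,1].mean().round(1))
    print('x ext',W[:,0].min(),W[:,0].max())
E
python3 - <<'E'
from h import *
lie2('scene4','scene0',(300,430,150,215))
for p in([-.076,.092],[.074,.092]):print(proj('scene',[*(C0+p[0]*XL+p[1]*YL),.052]))
E
```

```text
-92 44 y 60.0 116.0 89.6
-80 66 y 59.0 117.0 86.9
-68 50 y 55.0 118.0 90.5
-56 70 y 57.0 119.0 87.9
-44 74 y 42.0 118.0 83.6
-32 66 y 43.0 117.0 77.5
-20 59 y 50.0 116.0 81.2
-8 64 y 51.0 117.0 82.3
4 42 y 52.0 118.0 82.8
16 12 y 56.0 106.0 94.4
40 13 y 87.0 99.0 92.8
52 22 y 74.0 102.0 88.6
x ext -94.48420096203414 55.176851471607975
[351.822  174.0522]
[403.4067 188.1323]
```

Request:
{"fn": "apply_moves", "kwargs": {"increments": [[0, -0.07, 0.1, 0, 0], [0, -0.151, 0.2, -0.05, 0], [0, -0.151, 0.319, -0.1, 0], [0, -0.151, 0.319, -0.2, 0], [0, -0.151, 0.319, -0.3, 0]]}}

```text
time_s: 29.32
ee_pos: [0.4232, 0.1869, 0.1329]
tool_rot: [0.0, 0.75, 0.662, 0.0]
contact_force: [0.5, 0.0, 0.1]
gripper_width: 0.115
grip_force: 0.0
```

Request:
{"fn": "apply_moves", "kwargs": {"increments": [[0, 0, 0, -0.1, 0], [0, 0, 0, -0.2, 0], [0, 0, 0, -0.235, 0], [0, 0, 0, -0.235, 0]]}}

```text
time_s: 29.82
ee_pos: [0.4233, 0.1856, 0.0399]
tool_rot: [0.0, 0.75, 0.661, -0.001]
contact_force: [-0.3, 0.3, 0.2]
gripper_width: 0.004
grip_force: 0.0
```

Request:
{"fn": "apply_moves", "kwargs": {"increments": [[0, 0.003, 0.02, 0, 0], [0, 0.005, 0.04, 0, 0], [0, 0.007, 0.058, 0, 0], [0, 0.009, 0.072, 0, 0], [0, 0.011, 0.085, 0, 0]]}}

```text
time_s: 30.45
ee_pos: [0.4279, 0.22, 0.0401]
tool_rot: [0.0, 0.75, 0.661, 0.0]
contact_force: [-0.2, -1.7, 1.7]
gripper_width: 0.009
grip_force: 0.8
```

Request:
{"fn": "apply_moves", "kwargs": {"increments": [[0, 0, 0, 0, 0], [0, -0.005, -0.05, 0, 0], [0, -0.01, -0.1, 0.1, 0], [0.3, -0.01, -0.15, 0.25, 0], [0.6, -0.01, -0.2, 0.35, 0]]}}

```text
time_s: 31.08
ee_pos: [0.424, 0.1376, 0.1818]
tool_rot: [-0.0, 0.751, 0.661, 0.001]
contact_force: [-0.3, 0.7, 0.8]
gripper_width: 0.153
grip_force: 0.0
```

Request:
{"fn": "apply_moves", "kwargs": {"increments": [[0.6, 0, -0.15, 0.1, 0], [0.6, 0, -0.3, 0.1, 0], [0.6, 0, -0.45, 0.1, 0], [0.6, 0, -0.6, 0.1, 0], [0.6, 0, -0.75, 0.1, 0]]}}

```text
time_s: 31.7
ee_pos: [0.4224, -0.1634, 0.219]
tool_rot: [-0.001, 0.751, 0.661, 0.0]
contact_force: [1.1, 0.2, 0.9]
gripper_width: 0.587
grip_force: 0.0
```

Run:
```python
from h import *
print(observe()['ee_pos'])
snap('scene','scene5');snap('top','top5')
lie2('scene5','scene0',(300,430,150,215));lie2('top5','top0',(110,200,215,275),10)
for f,c in(('scene','scene'),('top','top')):
    a=cv2.absdiff(cv2.imread(f'pics/{f}5.png'),cv2.imread(f'pics/{f}4.png')).max(2)
```

```text
[ 0.4224 -0.1634  0.219 ]
-68 36 y 55.0 118.0 92.9
-56 69 y 58.0 119.0 88.3
-44 75 y 42.0 118.0 83.6
-32 76 y 38.0 117.0 74.3
-20 74 y 40.0 116.0 75.0
-8 69 y 43.0 117.0 80.4
4 54 y 52.0 118.0 84.6
16 29 y 56.0 118.0 101.6
28 33 y 83.0 115.0 98.8
40 12 y 87.0 103.0 93.9
52 31 y 74.0 102.0 87.7
64 25 y 73.0 100.0 85.1
76 16 y 74.0 101.0 88.5
x ext -72.52601264515127 75.77102370308818
-80 15 y 72.0 103.0 89.0
-68 59 y 69.0 116.0 92.2
-56 62 y 69.0 117.0 93.1
-44 58 y 69.0 119.0 94.4
-32 59 y 67.0 117.0 91.8
-20 64 y 69.0 116.0 92.2
-8 42 y 70.0 116.0 91.8
4 39 y 68.0 108.0 90.8
16 31 y 83.0 116.0 94.5
28 36 y 77.0 108.0 93.1
40 26 y 82.0 104.0 92.7
52 28 y 83.0 102.0 92.5
64 26 y 82.0 103.0 92.8
76 10 y 82.0 101.0 91.0
x ext -80.16379706318425 75.45848720750196
```

Request:
{"fn": "apply_moves", "kwargs": {"increments": [[0.6, 0.08, -0.1, 0, 0], [0.6, 0.18, -0.22, 0, 0], [0.6, 0.3, -0.32, 0, 0], [0.6, 0.4, -0.414, 0, 0], [0.6, 0.468, -0.414, -0.04, 0]]}}

```text
time_s: 32.42
ee_pos: [0.5643, -0.2941, 0.2152]
tool_rot: [0.0, 0.75, 0.661, 0.0]
contact_force: [0.7, 1.5, 3.8]
gripper_width: 0.6
grip_force: 0.0
```

Request:
{"fn": "apply_moves", "kwargs": {"increments": [[0.6, 0, 0, 0, 0], [0.6, 0, 0, 0, 0], [0.6, 0, 0, 0, 0]]}}

```text
time_s: 32.8
ee_pos: [0.5634, -0.2913, 0.2167]
tool_rot: [0.0, 0.75, 0.662, 0.001]
contact_force: [0.4, 0.9, 0.5]
gripper_width: 0.599
grip_force: 0.0
```

Run:
```python
from h import *
a=snap('top','top6');b=cv2.imread('pics/top0.png');s=observe();print(s['ee_pos'])
i=cv2.imread('pics/w8.png')
w,_=wsnap('w9');h=cv2.cvtColor(a,cv2.COLOR_BGR2HSV);h0=cv2.cvtColor(b,cv2.COLOR_BGR2HSV)
# lids on jars now vs when both seated are judged with top view
m=cv2.inRange(h,(8,100,40),(17,255,200))
for nm,p in(('big',[.606,-.134,.12]),('small',[.6257,.0066,.095])):
    u,v=proj('top',p).astype(int);z=np.zeros_like(m);cv2.circle(z,(int(u),int(v)),20,255,-1)
    k=cv2.morphologyEx(m&z,cv2.MORPH_OPEN,np.ones((3,3)));c=max(cv2.findContours(k,0,1)[0],key=cv2.contourArea);e=cv2.fitEllipse(cv2.convexHull(c));print(nm,on('top',*e[0],p[2]),e[1])
```

```text
[ 0.5637 -0.291   0.2168]
big [ 0.6068 -0.1347  0.12  ] (27.49094581604004, 27.89805793762207)
small [0.6262 0.0058 0.095 ] (21.845197677612305, 22.980113983154297)
```

Request:
{"fn": "apply_moves", "kwargs": {"increments": [[0.6, 0.06, -0.05, -0.02, 0], [0.6, 0.115, -0.095, -0.042, 0], [0.6, 0.115, -0.095, -0.042, 0], [0.6, 0.115, -0.095, -0.042, 0]]}}

```text
time_s: 33.4
ee_pos: [0.6095, -0.3296, 0.1995]
tool_rot: [0.0, 0.75, 0.661, 0.0]
contact_force: [1.3, 0.7, 0.4]
gripper_width: 0.601
grip_force: 0.0
```

Run:
```python
from h import *
for _ in range(3):
    im,s=wsnap('w10');print(s['ee_pos'])
# check bottle A unmoved in scene view
a=snap('scene','scene6');b=cv2.imread('pics/scene0.png')
d=cv2.absdiff(a,b).max(2)[195:207,142:158];print('scene diff at bottle A foot',d.max(),d.mean())
```

```text
[ 0.6095 -0.3296  0.1995]
[ 0.6096 -0.3295  0.1996]
[ 0.6096 -0.3295  0.1996]
scene diff at bottle A foot 6 3.7083333333333335
```

Request:
{"fn": "apply_moves", "kwargs": {"increments": [[0.6, 0, 0.001, -0.1, 0], [0.6, 0, 0.001, -0.18, 0], [0.6, 0, 0.001, -0.214, 0], [0.6, 0, 0.001, -0.214, 0]]}}

```text
time_s: 34.1
ee_pos: [0.6095, -0.3296, 0.1129]
tool_rot: [-0.0, 0.75, 0.661, -0.0]
contact_force: [1.1, 0.2, 0.4]
gripper_width: 0.602
grip_force: 0.0
```

Request:
{"fn": "apply_moves", "kwargs": {"increments": [[0.1, 0, 0, 0, 0], [0.1, 0, 0, 0, 0], [0.1, 0, 0, 0, 0], [0.1, 0, 0, 0, 0], [0.1, 0, 0, 0, 0]]}}

```text
time_s: 34.72
ee_pos: [0.6097, -0.33, 0.1132]
tool_rot: [0.0, 0.75, 0.661, 0.0]
contact_force: [-1.0, -0.0, 2.4]
gripper_width: 0.247
grip_force: 12.0
```

Request:
{"fn": "apply_moves", "kwargs": {"increments": [[0.1, 0, 0, 0.05, 0], [0.1, 0, 0, 0.1, 0], [0.1, -0.05, 0, 0.18, 0], [0.1, -0.13, 0, 0.22, 0], [0.1, -0.22, 0, 0.22, 0]]}}

```text
time_s: 35.35
ee_pos: [0.5215, -0.3309, 0.2038]
tool_rot: [0.002, 0.75, 0.661, 0.001]
contact_force: [-0.3, 0.7, -0.4]
gripper_width: 0.248
grip_force: 12.0
```

Request:
{"fn": "apply_moves", "kwargs": {"increments": [[0.1, -0.06, 0.05, 0, 0], [0.1, -0.11, 0.14, 0, 0], [0.1, -0.15, 0.24, 0, 0], [0.1, -0.166, 0.34, 0, 0], [0.1, -0.166, 0.44, 0, 0]]}}

```text
time_s: 35.98
ee_pos: [0.455, -0.1536, 0.2012]
tool_rot: [-0.0, 0.751, 0.66, 0.001]
contact_force: [0.5, 0.9, 0.1]
gripper_width: 0.249
grip_force: 12.0
```

Request:
{"fn": "apply_moves", "kwargs": {"increments": [[0.1, 0, 0.1, 0, 0], [0.1, 0, 0.2, 0, 0], [0.1, 0, 0.3, 0, 0], [0.1, 0.02, 0.4, -0.03, 0], [0.1, 0.05, 0.5, -0.06, 0]]}}

```text
time_s: 36.6
ee_pos: [0.476, 0.047, 0.178]
tool_rot: [-0.001, 0.751, 0.661, 0.002]
contact_force: [0.4, 0.9, -1.0]
gripper_width: 0.249
grip_force: 12.0
```

Request:
{"fn": "apply_moves", "kwargs": {"increments": [[0.1, 0.04, 0.1, 0, 0], [0.1, 0.08, 0.2, 0, 0], [0.1, 0.1, 0.28, 0, 0], [0.1, 0.11, 0.33, 0, 0], [0.1, 0.11, 0.33, 0, 0]]}}

```text
time_s: 37.22
ee_pos: [0.5195, 0.1787, 0.1775]
tool_rot: [0.0, 0.75, 0.662, 0.0]
contact_force: [-0.3, 0.7, -1.0]
gripper_width: 0.251
grip_force: 12.0
```

Run:
```python
from h import *
for _ in range(4): capture('top')
s=observe();p=s['ee_pos'];print(p,loc(p))
for t in(-.094,-.09):
    w=C0+t*XL-p[:2];print(t,w/.4,(.120-p[2])/.4)
```

```text
[0.5193 0.1765 0.1774] [-0.1188 -0.0041]
-0.094 [-0.002   0.0627] -0.14340791675058284
-0.09 [-0.0007  0.0726] -0.14340791675058284
```

Request:
{"fn": "apply_moves", "kwargs": {"increments": [[0.1, -0.003, 0.03, -0.03, 0], [0.1, -0.003, 0.063, -0.08, 0], [0.1, -0.003, 0.063, -0.141, 0], [0.1, -0.003, 0.063, -0.141, 0], [0.1, -0.003, 0.063, -0.141, 0]]}}

```text
time_s: 38.05
ee_pos: [0.5176, 0.2037, 0.1194]
tool_rot: [0.0, 0.75, 0.661, -0.001]
contact_force: [-0.9, -0.0, 1.1]
gripper_width: 0.266
grip_force: 9.6
```

Request:
{"fn": "apply_moves", "kwargs": {"increments": [[0.1, 0.004, 0.03, 0.007, 0], [0.1, 0.008, 0.059, 0.012, 0], [0.1, 0.011, 0.08, 0.012, 0], [0.1, 0.014, 0.105, 0.008, 0], [0.1, 0.014, 0.105, 0.008, 0]]}}

```text
time_s: 38.67
ee_pos: [0.5237, 0.2463, 0.1236]
tool_rot: [0.0, 0.75, 0.662, 0.0]
contact_force: [-0.5, -0.9, -1.1]
gripper_width: 0.252
grip_force: 12.9
```

Request:
{"fn": "apply_moves", "kwargs": {"increments": [[0.1, 0.002, 0.018, -0.007, 0], [0.1, 0.005, 0.036, -0.016, 0], [0.1, 0.007, 0.056, -0.028, 0], [0.1, 0.01, 0.076, -0.04, 0], [0.1, 0.01, 0.076, -0.04, 0]]}}

```text
time_s: 39.3
ee_pos: [0.5275, 0.2765, 0.1072]
tool_rot: [0.0, 0.75, 0.662, -0.0]
contact_force: [0.2, -0.0, 1.4]
gripper_width: 0.248
grip_force: 14.6
```

Request:
{"fn": "apply_moves", "kwargs": {"increments": [[0.1, 0.003, 0.02, -0.012, 0], [0.1, 0.005, 0.037, -0.025, 0], [0.1, 0.007, 0.053, -0.041, 0], [0.1, 0.009, 0.068, -0.057, 0], [0.1, 0.009, 0.068, -0.057, 0]]}}

```text
time_s: 39.92
ee_pos: [0.531, 0.3036, 0.0843]
tool_rot: [0.0, 0.75, 0.662, -0.0]
contact_force: [0.3, 0.8, 1.1]
gripper_width: 0.247
grip_force: 13.3
```

Run:
```python
from h import *
s=observe();print(s['ee_pos'],loc(s['ee_pos']))
```

```text
[0.531  0.3036 0.0843] [0.0087 0.0009]
```

Request:
{"fn": "apply_moves", "kwargs": {"increments": [[0.1, 0.002, 0.014, -0.02, 0], [0.1, 0.003, 0.026, -0.04, 0], [0.1, 0.005, 0.036, -0.06, 0], [0.1, 0.006, 0.045, -0.08, 0], [0.1, 0.006, 0.045, -0.08, 0]]}}

```text
time_s: 40.55
ee_pos: [0.5343, 0.3197, 0.0564]
tool_rot: [-0.001, 0.751, 0.661, -0.0]
contact_force: [-16.9, -10.9, 45.5]
gripper_width: 0.203
grip_force: 21.8
```

Request:
{"fn": "apply_moves", "kwargs": {"increments": [[0.1, 0.001, 0.005, -0.012, 0], [0.1, 0.001, 0.009, -0.024, 0], [0.1, 0.002, 0.011, -0.035, 0], [0.1, 0.002, 0.013, -0.044, 0], [0.1, 0.002, 0.013, -0.044, 0]]}}

```text
time_s: 41.18
ee_pos: [0.5346, 0.3265, 0.036]
tool_rot: [-0.0, 0.75, 0.661, 0.0]
contact_force: [-3.7, -0.7, 11.4]
gripper_width: 0.246
grip_force: 12.0
```

Request:
{"fn": "apply_moves", "kwargs": {"increments": [[0.1, 0, 0.001, -0.004, 0], [0.3, 0, 0.001, -0.004, 0], [0.45, 0, 0.001, -0.004, 0], [0.6, 0, 0.001, -0.004, 0], [0.6, 0, 0.001, -0.004, 0]]}}

```text
time_s: 41.8
ee_pos: [0.5344, 0.3264, 0.0336]
tool_rot: [0.0, 0.75, 0.661, -0.0]
contact_force: [0.2, -0.8, 0.6]
gripper_width: 0.544
grip_force: 0.0
```

Request:
{"fn": "apply_moves", "kwargs": {"increments": [[0.6, 0, 0, 0, 0], [0.6, 0, 0, 0.1, 0], [0.6, 0, 0, 0.2, 0], [0.6, 0, 0, 0.35, 0], [0.6, 0, 0, 0.45, 0]]}}

```text
time_s: 42.42
ee_pos: [0.535, 0.3265, 0.2166]
tool_rot: [0.0, 0.75, 0.661, 0.001]
contact_force: [0.1, -0.4, -0.4]
gripper_width: 0.603
grip_force: 0.0
```

Request:
{"fn": "apply_moves", "kwargs": {"increments": [[0.6, -0.05, -0.15, 0.05, 0], [0.6, -0.1, -0.3, 0.05, 0], [0.6, -0.15, -0.45, 0.05, 0], [0.6, -0.15, -0.6, 0.05, 0], [0.6, -0.15, -0.75, 0.05, 0]]}}

```text
time_s: 43.05
ee_pos: [0.4741, 0.0248, 0.2337]
tool_rot: [-0.001, 0.75, 0.662, 0.001]
contact_force: [1.3, 0.5, 0.7]
gripper_width: 0.602
grip_force: 0.0
```

Request:
{"fn": "apply_moves", "kwargs": {"increments": [[0.6, 0, -0.15, 0, 0], [0.6, 0, -0.3, 0, 0], [0.6, 0, -0.3, 0, 0]]}}

```text
time_s: 43.42
ee_pos: [0.4739, -0.0985, 0.2338]
tool_rot: [-0.0, 0.753, 0.658, 0.001]
contact_force: [0.2, 0.6, 0.0]
gripper_width: 0.599
grip_force: 0.0
```

Run:
```python
from h import *
print(observe()['ee_pos'])
snap('scene','scene7');snap('top','top7')
lie2('scene7','scene5',(300,430,165,245),12);lie2('top7','top5',(110,200,180,240),10)
print('b1');lie2('top7','top0',(110,200,228,275),10)
```

```text
[ 0.4739 -0.0985  0.2338]
-92 48 y -32.0 24.0 -2.9
-80 72 y -32.0 25.0 -3.8
-68 57 y -34.0 26.0 -3.4
-56 74 y -33.0 25.0 -4.0
-44 83 y -50.0 26.0 -7.6
-32 90 y -48.0 25.0 -10.6
-20 83 y -41.0 26.0 -6.8
-8 82 y -37.0 25.0 -6.6
4 66 y -37.0 26.0 -6.5
16 25 y -28.0 11.0 -2.2
28 21 y -17.0 8.0 -3.0
40 22 y -17.0 7.0 -2.4
52 30 y -18.0 9.0 -4.5
x ext -94.59094273939223 56.15629986606956
-104 11 y -17.0 11.0 -3.1
-92 58 y -23.0 24.0 -0.1
-80 37 y -17.0 17.0 2.2
-68 61 y -24.0 24.0 0.3
-56 59 y -22.0 25.0 0.7
-44 64 y -24.0 26.0 0.2
-32 63 y -25.0 25.0 0.6
-20 61 y -24.0 23.0 -0.4
-8 51 y -23.0 24.0 -0.6
4 34 y -22.0 13.0 -3.1
16 9 y -10.0 7.0 0.6
28 17 y -6.0 7.0 1.2
40 23 y -11.0 11.0 0.6
52 23 y -10.0 12.0 -0.1
x ext -101.19421249766114 55.45310715457796
b1
-80 20 y 72.0 103.0 87.3
-68 61 y 69.0 116.0 93.0
-56 61 y 69.0 117.0 92.7
-44 63 y 69.0 119.0 94.0
-32 62 y 67.0 117.0 91.9
-20 64 y 69.0 116.0 92.2
-8 41 y 70.0 116.0 91.8
4 38 y 68.0 106.0 90.3
16 29 y 85.0 116.0 95.4
28 36 y 77.0 108.0 93.1
40 26 y 82.0 104.0 92.7
52 28 y 83.0 102.0 92.5
64 26 y 82.0 103.0 92.8
76 10 y 82.0 101.0 91.0
x ext -80.16379706318425 75.45848720750196
```

Request:
{"fn": "apply_moves", "kwargs": {"increments": [[0, 0.02, 0.15, 0, 0], [0, 0.04, 0.3, 0, 0], [0, 0.06, 0.45, 0, 0], [0, 0.08, 0.6, -0.02, 0], [0, 0.102, 0.67, -0.1, 0]]}}

```text
time_s: 44.15
ee_pos: [0.515, 0.1811, 0.1932]
tool_rot: [-0.0, 0.747, 0.664, 0.001]
contact_force: [0.1, 1.0, 0.9]
gripper_width: 0.116
grip_force: 0.0
```

Request:
{"fn": "apply_moves", "kwargs": {"increments": [[0, 0, 0, 0, 0], [0, 0, 0, 0, 0]]}}

```text
time_s: 44.4
ee_pos: [0.5151, 0.1743, 0.1939]
tool_rot: [0.0, 0.75, 0.661, -0.0]
contact_force: [-0.3, -0.5, 0.2]
gripper_width: 0.014
grip_force: 0.0
```

Run:
```python
from h import *
s=observe();p=s['ee_pos'];print(p,loc(p),s['tool_rot'])
print('to -.125:',(C0-.125*XL-p[:2])/.4,(.04-p[2])/.4)
```

```text
[0.5151 0.1743 0.1939] [-0.1215 -0.0002] [ 0.0003  0.7501  0.6613 -0.0004]
to -.125: [-0.0015 -0.0086] -0.3846590603821469
```

Request:
{"fn": "apply_moves", "kwargs": {"increments": [[0, -0.001, -0.008, -0.15, 0], [0, -0.001, -0.008, -0.28, 0], [0, -0.001, -0.008, -0.385, 0], [0, -0.001, -0.008, -0.385, 0], [0, -0.001, -0.008, -0.385, 0]]}}

```text
time_s: 45.02
ee_pos: [0.5162, 0.1713, 0.0421]
tool_rot: [0.0, 0.75, 0.661, 0.001]
contact_force: [0.0, 0.1, 0.1]
gripper_width: 0.003
grip_force: 0.0
```

Request:
{"fn": "apply_moves", "kwargs": {"increments": [[0, 0.003, 0.022, 0, 0], [0, 0.006, 0.045, 0, 0], [0, 0.008, 0.065, 0, 0], [0, 0.01, 0.08, 0, 0], [0, 0.012, 0.092, 0, 0]]}}

```text
time_s: 45.65
ee_pos: [0.5197, 0.2084, 0.0397]
tool_rot: [0.0, 0.75, 0.661, -0.0]
contact_force: [-0.0, -0.6, 0.6]
gripper_width: 0.002
grip_force: 0.6
```

Request:
{"fn": "apply_moves", "kwargs": {"increments": [[0, 0, 0, 0, 0], [0, -0.005, -0.05, 0, 0], [0, -0.01, -0.09, 0.1, 0], [0.3, -0.02, -0.1, 0.25, 0], [0.6, -0.05, -0.15, 0.4, 0]]}}

```text
time_s: 46.28
ee_pos: [0.4998, 0.1471, 0.1993]
tool_rot: [0.0, 0.75, 0.661, -0.0]
contact_force: [-0.6, 1.7, 1.5]
gripper_width: 0.149
grip_force: 0.0
```

Request:
{"fn": "apply_moves", "kwargs": {"increments": [[0.6, -0.05, -0.15, 0.1, 0], [0.6, -0.08, -0.3, 0.1, 0], [0.6, -0.1, -0.45, 0.1, 0], [0.6, -0.1, -0.6, 0.1, 0], [0.6, -0.1, -0.75, 0.1, 0]]}}

```text
time_s: 46.9
ee_pos: [0.4586, -0.1455, 0.2366]
tool_rot: [-0.001, 0.75, 0.661, 0.0]
contact_force: [0.9, -0.4, 1.0]
gripper_width: 0.591
grip_force: 0.0
```

Run:
```python
from h import *
print(observe()['ee_pos'])
snap('scene','scene8');a=snap('top','top8')
lie2('scene8','scene5',(300,430,165,245),12);lie2('top8','top5',(110,200,180,240),10)
print('b1');lie2('top8','top0',(110,200,228,275),10)
m=cv2.inRange(cv2.cvtColor(a,cv2.COLOR_BGR2HSV),(8,100,40),(17,255,200))
for nm,p in(('big',[.606,-.134,.12]),('small',[.6257,.0066,.095])):
    u,v=proj('top',p).astype(int);z=np.zeros_like(m);cv2.circle(z,(int(u),int(v)),20,255,-1)
    k=cv2.morphologyEx(m&z,cv2.MORPH_OPEN,np.ones((3,3)));c=max(cv2.findContours(k,0,1)[0],key=cv2.contourArea);e=cv2.fitEllipse(cv2.convexHull(c));print(nm,on('top',*e[0],p[2]),e[1])
# jars themselves: pixel change around them since the lids went on (top6)
d=cv2.absdiff(a,cv2.imread('pics/top6.png')).max(2)
print('change near jars',d[165:210,232:310].mean())
```

```text
[ 0.4586 -0.1455  0.2366]
-68 45 y -34.0 25.0 -3.4
-56 76 y -33.0 26.0 -4.0
-44 84 y -50.0 26.0 -8.0
-32 95 y -49.0 25.0 -12.5
-20 98 y -50.0 26.0 -12.5
-8 90 y -47.0 25.0 -9.7
4 72 y -37.0 26.0 -4.1
16 48 y -33.0 26.0 -0.7
28 44 y -16.0 21.0 1.2
40 26 y -17.0 10.0 -1.9
52 38 y -18.0 11.0 -3.9
64 37 y -18.0 11.0 -3.8
76 19 y -16.0 6.0 -4.4
x ext -73.34098969410529 76.64486251722404
-80 22 y -17.0 20.0 0.2
-68 61 y -24.0 24.0 0.3
-56 58 y -22.0 22.0 0.3
-44 69 y -24.0 30.0 2.2
-32 66 y -25.0 28.0 1.8
-20 61 y -24.0 23.0 -0.4
-8 50 y -23.0 24.0 -1.3
4 38 y -25.0 23.0 -5.2
16 28 y -23.0 23.0 2.3
28 34 y -13.0 15.0 1.4
40 25 y -11.0 11.0 0.6
52 28 y -10.0 12.0 -0.1
64 27 y -9.0 11.0 0.6
76 10 y -8.0 8.0 1.4
x ext -80.80469113964665 74.5521300934749
b1
-80 21 y 72.0 103.0 87.8
-68 60 y 69.0 116.0 92.6
-56 60 y 69.0 115.0 92.3
-44 59 y 69.0 119.0 94.0
-32 62 y 68.0 117.0 92.4
-20 64 y 69.0 116.0 92.2
-8 40 y 70.0 116.0 91.4
4 40 y 68.0 108.0 90.5
16 29 y 85.0 116.0 95.4
28 36 y 77.0 108.0 93.1
40 26 y 82.0 104.0 92.7
52 28 y 83.0 102.0 92.5
64 26 y 82.0 103.0 92.8
76 10 y 82.0 101.0 91.0
x ext -80.16379706318425 75.45848720750196
big [ 0.6219 -0.1119  0.12  ] (23.293895721435547, 28.12016487121582)
small [0.6262 0.0058 0.095 ] (21.757543563842773, 23.00318717956543)
change near jars 19.138461538461538
```

Run:
```python
from h import *
for f in('top7','top8'):
    a=cv2.imread(f'pics/{f}.png');h=cv2.cvtColor(a,cv2.COLOR_BGR2HSV)
    m=cv2.morphologyEx(cv2.inRange(h,(8,100,40),(17,255,200)),cv2.MORPH_OPEN,np.ones((3,3)));m[:,:220]=0;m[:100]=0;m[215:]=0;m[:,345:]=0
    for c in cv2.findContours(m,0,1)[0]:
        if cv2.contourArea(c)>40:e=cv2.fitEllipse(cv2.convexHull(c));print(f,'wood',e[0],e[1],[np.round(on('top',*e[0],z)[:2],4) for z in(.018,.12)])
    g=cv2.morphologyEx(cv2.inRange(cv2.medianBlur(h,3),(60,8,60),(130,120,255)),cv2.MORPH_OPEN,np.ones((3,3)));g[:150]=0;g[225:]=0;g[:,225:]&=g[:,225:];g[:,:225]=0;g[:,340:]=0
    for c in cv2.findContours(g,0,1)[0]:
        if cv2.contourArea(c)>30:print(f,'glass',cv2.boundingRect(c),cv2.contourArea(c))
```

```text
top7 wood (243.39511108398438, 179.629150390625) (21.758625030517578, 23.013139724731445) [array([0.6373, 0.0091]), array([0.6226, 0.0047])]
top7 wood (281.4075622558594, 176.96795654296875) (25.33378791809082, 27.728866577148438) [array([ 0.6431, -0.1141]), array([ 0.628, -0.108])]
top7 glass (306, 150, 15, 4) 31.5
top8 wood (243.39862060546875, 179.63328552246094) (21.757543563842773, 23.00318717956543) [array([0.6373, 0.0091]), array([0.6226, 0.0047])]
top8 wood (281.3335266113281, 178.0327911376953) (27.27431297302246, 27.899330139160156) [array([ 0.6397, -0.1137]), array([ 0.6248, -0.1077])]
top8 glass (266, 185, 21, 12) 74.5
top8 glass (306, 150, 15, 4) 31.0
```

Request:
{"fn": "apply_moves", "kwargs": {"increments": [[0.6, 0.1, -0.03, 0.02, 0], [0.6, 0.2, -0.06, 0.04, 0], [0.6, 0.3, -0.1, 0.05, 0], [0.6, 0.39, -0.106, 0.05, 0], [0.6, 0.39, -0.106, 0.05, 0]]}}

```text
time_s: 47.62
ee_pos: [0.5072, -0.1538, 0.284]
tool_rot: [0.023, 0.75, 0.66, 0.015]
contact_force: [0.8, 0.0, 0.6]
gripper_width: 0.602
grip_force: 0.0
```

Run:
```python
from h import *
im,s=wsnap('w12');print(s['ee_pos'])
h=cv2.cvtColor(im,cv2.COLOR_BGR2HSV);m=cv2.inRange(h,(9,100,40),(17,255,190))
g=cv2.inRange(cv2.medianBlur(h,3),(60,8,30),(130,255,255))
for c in cv2.findContours(m,0,1)[0]:
    if cv2.contourArea(c)>200:print('wood',cv2.boundingRect(c),cv2.contourArea(c))
for c in cv2.findContours(g,0,1)[0]:
    if cv2.contourArea(c)>40:print('glass',cv2.boundingRect(c),cv2.contourArea(c))
x,y,w,hh=max((cv2.boundingRect(c) for c in cv2.findContours(m,0,1)[0]),key=lambda b:b[2]*b[3] if 60<b[2]<130 and b[1]<200 else 0)
u,v=x+w//2,y+hh//2
for z in(.11,.115,.12,.125):print(z,wcirc(m,u,v,max(w,hh)//2+6,z,s))
# knob top: brightest? dark edges
c=im[v-20:v+20,u-20:u+20];print('uv',u,v)
a=snap('top','top9');b=cv2.imread('pics/top8.png');print(cv2.absdiff(a,b).max(2)[165:200,265:300].mean())
```

```text
[ 0.5072 -0.1538  0.284 ]
wood (312, 81, 72, 74) 4088.0
wood (306, 0, 64, 51) 2583.0
glass (10, 322, 25, 18) 112.0
glass (165, 254, 192, 30) 4106.0
glass (0, 246, 512, 138) 27370.0
glass (351, 150, 161, 154) 16086.5
glass (293, 83, 41, 64) 836.5
glass (293, 2, 41, 59) 777.5
glass (401, 0, 111, 138) 9412.5
glass (70, 0, 34, 50) 377.5
0.11 (array([ 627.8, -107.9]), array([85.9, 87.8]), array([ 627.9, -107.7]))
0.115 (array([ 626.1, -107.3]), array([84.6, 86.5]), array([ 626.1, -107.1]))
0.12 (array([ 624.3, -106.8]), array([83.3, 85.1]), array([ 624.3, -106.6]))
0.125 (array([ 622.5, -106.2]), array([82. , 83.8]), array([ 622.5, -106. ]))
uv 348 118
5.186938775510204
```

Request:
{"fn": "apply_moves", "kwargs": {"increments": [[0.6, 0.08, -0.03, -0.05, 0], [0.6, 0.16, -0.06, -0.05, 0], [0.6, 0.25, -0.08, -0.05, 0], [0.6, 0.25, -0.08, -0.05, 0], [0.6, 0.25, -0.08, -0.05, 0]]}}

```text
time_s: 48.35
ee_pos: [0.5258, -0.1601, 0.2864]
tool_rot: [0.047, 0.749, 0.66, 0.029]
contact_force: [0.8, -0.8, -0.9]
gripper_width: 0.6
grip_force: 0.0
```

Request:
{"fn": "apply_moves", "kwargs": {"increments": [[0.6, 0, 0, 0, 0], [0.6, 0, 0, 0, 0]]}}

```text
time_s: 48.6
ee_pos: [0.5255, -0.1603, 0.286]
tool_rot: [0.047, 0.749, 0.66, 0.029]
contact_force: [-0.4, -0.4, -0.2]
gripper_width: 0.599
grip_force: 0.0
```

Run:
```python
from h import *
im,s=wsnap('w13');print(s['ee_pos'],s['tool_rot'])
h=cv2.cvtColor(im,cv2.COLOR_BGR2HSV);m=cv2.inRange(h,(9,100,40),(17,255,190))
g=cv2.inRange(cv2.medianBlur(h,3),(60,8,30),(130,255,255))
for c in cv2.findContours(m,0,1)[0]:
    if cv2.contourArea(c)>200:
        x,y,w,hh=cv2.boundingRect(c);print('wood',(x,y,w,hh),wcirc(m,x+w//2,y+hh//2,max(w,hh)//2+6,.12,s))
for c in cv2.findContours(g,0,1)[0]:
    if cv2.contourArea(c)>20:print('glass',cv2.boundingRect(c),cv2.contourArea(c))
a=cv2.imread('pics/top9.png');r=cv2.imread('pics/top6.png')
```

```text
[ 0.5255 -0.1603  0.286 ] [0.0471 0.749  0.6603 0.029 ]
wood (287, 76, 71, 73) (array([ 624.3, -106.8]), array([83.2, 84.8]), array([ 624.5, -106.6]))
wood (280, 0, 63, 46) (array([617.6,  -2.3]), array([61.4, 65.6]), array([618. ,  -1.5]))
glass (165, 253, 192, 32) 4168.5
glass (0, 246, 512, 138) 28791.5
glass (493, 233, 12, 7) 38.0
glass (349, 144, 163, 160) 16770.5
glass (273, 78, 35, 61) 679.0
glass (376, 0, 136, 135) 12470.0
glass (269, 0, 42, 56) 728.0
glass (51, 0, 13, 42) 175.0
```

Run:
```python
from h import *
s=observe();print(s['q'])
a=cv2.imread('pics/w13.png');h=cv2.cvtColor(a,cv2.COLOR_BGR2HSV)
# jar foot vs lid: glass region left of lid, floor outline points
g=cv2.inRange(cv2.medianBlur(h,3),(60,8,30),(130,255,255))[70:160,255:320]
ys,xs=np.where(g>0);
for r in range(78,145,6):
    q=xs[ys+70==r]+255
    if len(q):print(r,q.min(),q.max())
def pw(p):
    c=camera_model('wrist');H=np.array(c['hand_eye']);q=s['tool_rot'];R=Ro.from_quat([q[1],q[2],q[3],q[0]]).as_matrix()
    X=H[:3,:3].T@(R.T@(np.array(p)-s['ee_pos'])-H[:3,3]);return X[:2]/X[2]*c['fx']+[c['cx'],c['cy']]
print('expected jar silhouette for jar under lid:')
t=np.linspace(0,2*np.pi,90)
P=np.array([pw([.6243+.044*np.cos(k),-.1068+.044*np.sin(k),z]) for k in t for z in(0,.003,.09,.1)])
print(P.min(0),P.max(0))
P=np.array([pw([.6243+.044*np.cos(k),-.1068+.044*np.sin(k),0.002]) for k in t]);print('base',P.min(0),P.max(0))
```

```text
[-1.4817 -0.499   1.3387  1.708   0.5354  1.4614 -0.3085]
78 304 307
84 285 300
90 278 294
96 274 290
102 274 288
108 274 286
114 273 286
120 275 286
126 278 287
132 284 290
138 291 291
expected jar silhouette for jar under lid:
[270.5944  74.3516] [351.5772 147.923 ]
base [270.7784  79.1698] [325.6249 137.2841]
```

Run:
```python
from h import *
from scipy.optimize import least_squares
def fit(cam,f,p,r):
    a=cv2.imread(f'pics/{f}.png');h=cv2.cvtColor(a,cv2.COLOR_BGR2HSV);m=cv2.inRange(h,(8,80,40),(18,255,215))
    u,v=proj(cam,p).astype(int);z=np.zeros_like(m);cv2.circle(z,(int(u),int(v)),r,255,-1)
    k=cv2.morphologyEx(m&z,cv2.MORPH_OPEN,np.ones((3,3)));c=max(cv2.findContours(k,0,1)[0],key=cv2.contourArea)
    e=cv2.fitEllipse(cv2.convexHull(c));return np.array(e[0]),e[1],e[2]
def tri(n,ft,fs,p):
    a=fit('top',ft,p,22);b=fit('scene',fs,p,26)
    o1,d1=ray('top',*a[0]);o2,d2=ray('scene',*b[0])
    A=np.c_[d1,-d2];t=np.linalg.lstsq(A,o2-o1,rcond=None)[0];X,Y=o1+d1*t[0],o2+d2*t[1]
    print(n,(X+Y)/2,'gap',np.linalg.norm(X-Y),'top',np.round(a[1],1),'scene',np.round(b[1],1),np.round(b[2],0))
tri('big before','top6','scene6',[.606,-.134,.12])
tri('big now','top9','scene8',[.6243,-.1068,.12])
tri('small now','top9','scene8',[.626,.006,.095])
tri('small before','top6','scene6',[.626,.006,.095])
```

```text
big before [ 0.6076 -0.1335  0.1114] gap 0.003780055828742222 top [28.  28.1] scene [24.9 31.2] 83.0
big now [ 0.6256 -0.1062  0.1118] gap 0.003772717545381193 top [27.8 28.2] scene [26.  31.1] 81.0
small now [0.6274 0.0073 0.0859] gap 0.0025645492534141705 top [22.5 22.9] scene [21.8 25.3] 90.0
small before [0.6273 0.0073 0.086 ] gap 0.0025645528916304026 top [22.5 22.9] scene [21.8 25.3] 91.0
```

```bash
python3 -c "
from station import *
print(observe()['joint_vel'].round(3),observe()['time_s']);print(sign_off())"
```

```text
[ 0.001  0.001 -0.001  0.003  0.001 -0.    -0.   ] 48.65
the job is handed in; nothing more can be done
None
```

The job is handed in at 48.7 s. By my last camera checks both jars wear their own lids and both bottles lie in the cradle, mouths about 75 mm out on the neck side; the big jar had shifted about 3 cm with its lid still seated, and the hand-in gave no verdict.

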